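Stow a weighing bottle in the latched carry case

ROBOT

A 6-joint arm with a two-finger parallel gripper is mounted at the origin on a cart in front of the work surface, level with it; the furniture and walls round the work are solid. World frame = base frame: x ahead of the robot, y to its left, z up, the work surface at z = 0. Lengths are in mm, angles in rad, forces in N, time in s.
With the tool pointing down it reaches from about 350 to 975 mm from the base axis. Payload 7.1 kg.
Tool frame: the origin (TCP) lies between the finger pads; the fingertips stand 14 mm ahead of it and the grasp point (between the pads) lies 5 mm behind it; z points along the fingers, y is the direction in which the jaws open and shut (so a half turn about z gives the same grasp; the last joint's range is limited). The gripper opens to 88 mm and grips with 3 to 60 N. Pads are 20 mm wide; open, the fingers measure 115 mm over their backs; the gripper's body (75 mm by 178 mm) begins 61 mm behind the grasp point.
Start: joints at [1.111, 0.423, 1.63, -0, 1.089, -0.019], TCP at [266.632, 565.254, 236.675] pointing down, gripper open.
Joint ranges: [-3, 3], [-0.9, 2.11], [0.09, 2.58], [-1.31, 4.45], [0.11, 2.69], [-2.54, 2.54]. Speed limits (rad/s): [2.39, 2.39, 3.01, 3.14, 3.14, 3.14].

INTERFACE

Orientations are given as a rotation vector (axis times angle).
In Python, from workcell import get_obs, get_image, calibration, close_job, regions_of, place_of gives the robot as it stands.
- The arm moves only by the tool move_arm, never from a script. Its argument "deltas" is a list of rows, each a list of 5 numbers: the closure in counts, from 0 (fully open) to 255 (shut), then the shift along the tool's x, y, z in m, then the turn about the tool's z in rad. In form: [[grip, x, y, z, roll], ...]. A call has 1 to 5 rows; each row is the pose to reach, as a shift and turn from the pose commanded when the call began, along the tool's axes at that moment; what a row does not reach only later rows make up. A row lasts 1/12 s, in which the tool goes at most 41.7 mm and 7.16 degrees, less where a joint would pass 70% of its speed; a pose out of reach is approached as far as the arm can. A call with a gripper value outside its range is refused whole. The fingers move at their own pace and stop on an object; the grip force is fixed at half the most. Time passes only in rows, so rows that repeat a pose let the fingers close. It gives the time, the measured TCP pose, the force and the opening at its end, in the units of the state.
- get_obs(): the state, without advancing time (a new reading comes with each control period).
- get_image(name): name is "scene" or "top"; returns the picture (384x512x3 uint8, blue, green, red); there is no depth.
- calibration(name): a dict with "intrinsics" (3x3 intrinsics, pixels), "world_to_cam" (4x4, takes a point from world to camera coordinates). Camera axes: x right, y down, z forward; pixel columns grow to the right and rows downward; lengths in mm; the calibration is good to about 2 mm. A picture is of the moment at which its call begins. calibration takes no time and is no camera call.
- close_job(): hands the job in, once; it reports no verdict.
Trained networks look in the newest picture that a camera, given by its name, has taken for a name from the list of things; names that differ only in an ending like _2 or _b are one class to them, and where a whole thing is asked for, a point or a joint stands for the part that bears it (a point fixed in the world has none). Each returns a list of dicts, best first, with "conf" (0 to 1); they miss things now and then, are a little off and sometimes report something else, mostly with a low value. They report only what shows in the picture. A call takes as long as a camera call. They do not tell look-alikes from the thing itself.
- regions_of(camera, name): "region" (384x512 bool, what is visible of it).
- place_of(camera, name): "location" ([x, y, z] in mm, in world coordinates, good to about 4 mm: a listed point, or the origin of a listed thing).
The state is a dict: "t": time; "qpos": joint angles; "qvel": joint speeds; "joint_torque": joint torques, N m; "ee_pos": TCP position; "orientation": TCP orientation; "ft_force": force on the tool from outside, world axes, zero at the start; "moment": the same for the moment, N m; "width": finger opening in mm.
Only numpy, scipy, OpenCV 4.12 (cv2) and the standard library are available. Lean on these libraries where they do the work, as an engineer would, in place of code of your own. Each camera call takes 0.05 s, during which the arm holds its last target.

TASK

Press the thumb latch at the front of the grey carry case so that its sprung lid pops wide open, set the glass weighing bottle down upright on the floor of the case, then swing the lid down and press it until the latch snaps and keeps it shut. Do it by feel and gently: never load the thumb latch or the lid with more than 20 N, do not drop the bottle in, and leave the petri dish, the glass stopper and the media bottle where they are.

Things in the scene. Friction and masses are not known exactly. Their poses are not given: they have to be found in the camera images.
- case: Grey plastic carry case with a white hinged lid, fixed to the worktop, place and yaw vary. Outside 100 mm (x) by 150 mm (y), 70 mm high to the rim, walls 5 mm. Origin at the centre of its underside; x points from the latch side (front) to the hinge side. Between latch pad and lid a steel hook rises to 96 mm above the worktop; pressed, it tips 12 mm forward, to 20 mm from the pad's centre
- case_floor (a point): Centre of the lined floor inside the case (inside 90 mm by 140 mm, 62 mm deep)
- lid (a joint): Lid angle about the back rim: 0 just on the rubber rim seal, 1.92 fully open (leaning back). A damped spring drives it open (1 to 2 N at the front edge). Pressed down, its front bar spreads the latch's hook (6 to 13 N near the front edge) and snaps under it at an angle between 0 and 0.055, varying; then the push eases until the seal, which is stiff (8 N per mm). Latched it rests at 0 to 0.055
- lid_hinge (a point): Middle of the lid's hinge line, at the back rim of the case: 50 mm behind the case's origin and 70 mm above its underside
- lid_push (a point): Point on the outer face of the lid (upper face when shut, back face when open), on its middle line, 90 mm from the hinge line, 10 mm from the front edge. The lid is a white plate 100 x 150 mm, 6 mm thick, inner face level with the hinge line. Its z axis is the outward normal of the outer face, its x axis points to the hinge
- latch (a joint): Turn of the thumb latch: 0 at home, 0.153 at its hard stop; sprung back to 0. Its grey ribbed pad, 28 x 36 mm, sticks out in front of the case, centred 105 mm in front of the case's origin; its top is 28 to 34 mm above the worktop (set differently each time). Pressed down with 2 to 5 N it lets the lid go 3 to 6 mm down; the hard stop is 7 mm down
- bottle_mid (a point): Glass weighing bottle with a ground lid and knob (all one piece), 58 mm high, centre point half-way up (29 mm above its foot). The round body, 36 mm across, goes up to 34 mm above the foot and is where to grasp it; the flange of its lid above is 42 mm across. 45 g, its z axis is its upright axis. It stands on the worktop to the right of the case
- petri: Petri dish with lid, 60 mm across, 15 mm high; origin at the centre of its underside. Leave alone
- stopper: Hollow glass stopper lying on its side, 35 mm; origin at the centre of its underside. Leave alone
- media: Clear media bottle with an orange cap, 74 mm across, 168 mm high; origin at the centre of its underside. Leave alone
There are look-alikes about, which are no part of the job. Of the things that look like the part that bears latch, the smaller one is meant. What is shaped like the part that bears bottle_mid but blue is not meant.

How it is judged:
By the outcome, as a careful person would: the job done as asked, in the order asked, and still so for the second after the job is handed in, with the robot touching nothing.
It also fails if it takes over 70 s, if anything falls off the work surface, if the arm or the gripper's body presses on something with over 40 N, if the wrist force passes 120 N, or if a joint passes its speed limit or range.

## Working session

There is one attempt and no reset: what is moved stays moved. The work goes in short steps, Python scripts to look and compute and a tool call to move; the robot and the scene stay as the last step left them, time stands still between calls to the robot, and variables do not carry over. Pictures are saved under pics/ and viewed, and the job is handed in when it is done.

Besides the shell and the picture viewer there is one more tool, called in YAML: its name, and indented under it one key for each argument. move_arm: Moves the arm, as the interface text tells. Its arguments: {"type":"object","properties":{"deltas":{"type":"array","items":{"type":"array","items":{"type":"number"}}}},"required":["deltas"]}

```bash
ls; mkdir -p pics; python3 - <<'E'
from workcell import *
import cv2
print(get_obs())
for c in("scene","top"):
    cv2.imwrite(f"pics/a_{c}.png",get_image(c)); k=calibration(c); print(k)
    for n in("case","case_floor","lid_hinge","lid_push","latch","bottle_mid","petri","stopper","media"):
        try: print(c,n,[(round(d["conf"],2),[round(float(v)) for v in d["location"]]) for d in place_of(c,n)])
        except Exception as e: print(n,e)
E
```

```text
pics
{'t': 0.0, 'qpos': array([ 1.11098410e+00,  4.23833214e-01,  1.63066895e+00, -1.84164300e-05,
        1.08863833e+00, -1.90057621e-02]), 'qvel': array([ 0.00117771, -0.00126878,  0.00088931,  0.00019077,  0.00122698,
        0.00061204]), 'joint_torque': array([-1.04837833e-03, -5.44618750e+01, -2.73665911e+01,  6.42639748e-02,
        2.28915538e-02, -9.56935173e-05]), 'ee_pos': array([266.41433886, 564.78142749, 235.9147295 ]), 'orientation': array([-6.86734703e-01, -3.06525492e+00,  2.36781485e-03]), 'ft_force': array([0.37124489, 0.11291848, 0.15442056]), 'moment': array([-0.0268961 ,  0.02526108, -0.02834903]), 'width': 88.04960652004745}
{'intrinsics': array([[453.80618026,   0.        , 256.00200305],
       [  0.        , 453.80618026, 188.89802733],
       [  0.        ,   0.        ,   1.        ]]), 'world_to_cam': array([[ 4.61444002e-01, -8.86970681e-01, -1.87735146e-02,
        -2.86586376e+02],
       [-4.42308287e-01, -2.11662972e-01, -8.71528637e-01,
         3.11955844e+02],
       [ 7.69046691e-01,  4.10465343e-01, -4.89985091e-01,
         9.79940671e+02],
  
[... 701 characters left out ...]
.99960712e-01, -1.76480588e-03,
        -2.21789871e+01],
       [-9.84771975e-01, -8.24828646e-03, -1.73655184e-01,
         5.84337429e+02],
       [ 1.73633805e-01,  3.24642387e-03, -9.84804936e-01,
         1.25459055e+03],
       [ 0.00000000e+00,  0.00000000e+00,  0.00000000e+00,
         1.00000000e+00]])}
top case [(0.7, [574, 27, 0])]
top case_floor [(0.86, [577, 32, 6])]
top lid_hinge []
top lid_push [(0.87, [536, 18, 76])]
latch it knows: bottle_mid, case, case_floor, lid_hinge, lid_push, media, petri, stopper
top bottle_mid [(0.59, [459, -292, 27]), (0.56, [483, -376, 30])]
top petri [(0.61, [636, -365, -2])]
top stopper [(0.67, [434, 326, 1])]
top media [(0.79, [722, -206, -3])]
```

View pics/a_scene.png

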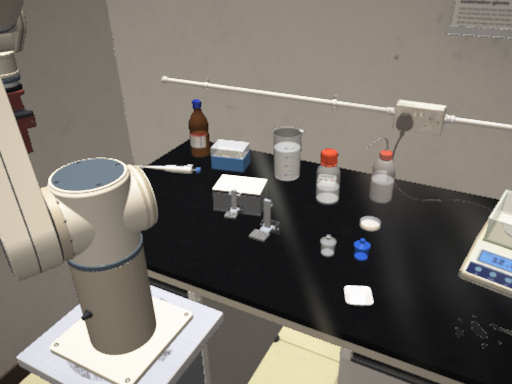

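View pics/a_top.png

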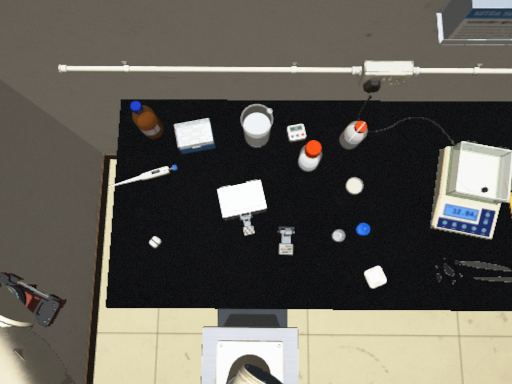

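```bash
python3 - <<'E'
import cv2
a=cv2.imread("pics/a_scene.png");b=cv2.imread("pics/a_top.png")
cv2.imwrite("pics/a_s3.png",cv2.resize(a[180:330,130:330],None,fx=4,fy=4,interpolation=2))
cv2.imwrite("pics/a_t3.png",cv2.resize(b[130:280,170:370],None,fx=4,fy=4,interpolation=2))
cv2.imwrite("pics/a_t4.png",cv2.resize(b[150:280,300:440],None,fx=4,fy=4,interpolation=2))
E
```

```text
(no output)
```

View pics/a_s3.png

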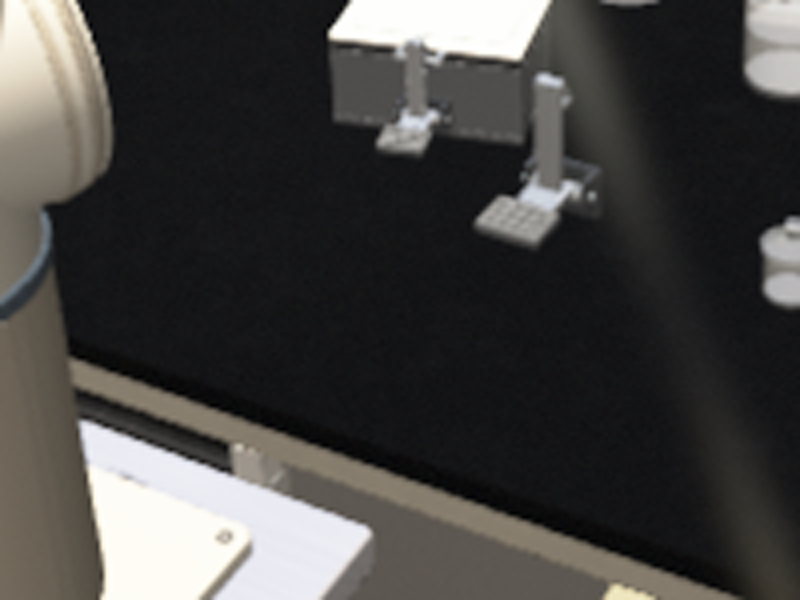

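View pics/a_t3.png

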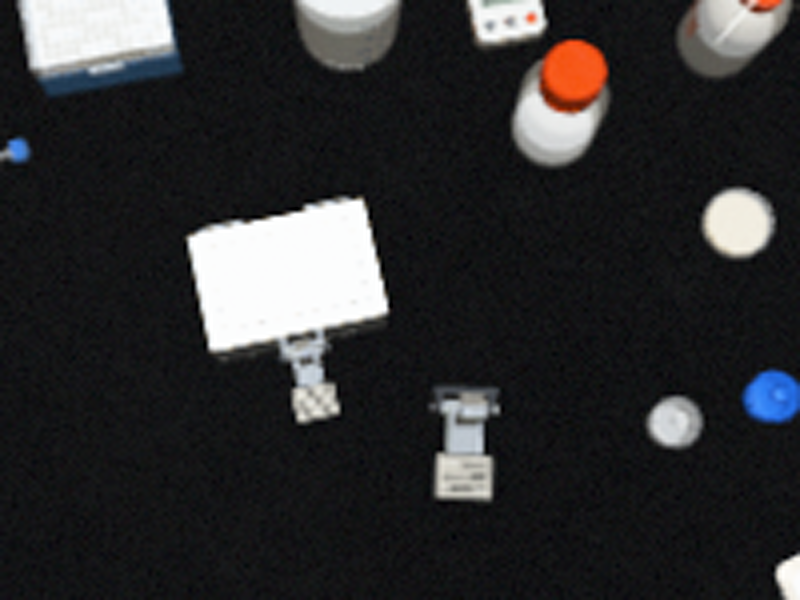

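View pics/a_t4.png

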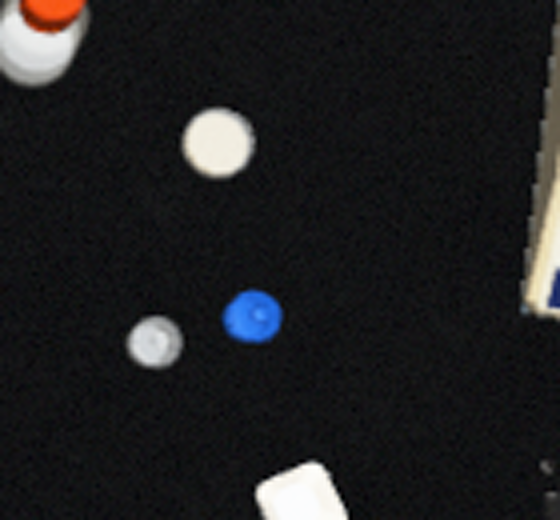

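Top picture: the case latch pad is at (249,231) and is the smaller one. A bigger stand-alone look-alike is at (286,247). The clear weighing bottle is at (339,236) and its blue look-alike at (363,229). I choose the small latch and the clear bottle; the crops confirm both.

```bash
cat > h.py <<'E'
from workcell import *
import numpy as np, cv2
def ray(c,uv,z):
    k=calibration(c);K=k["intrinsics"];M=k["world_to_cam"];R=M[:3,:3];o=-R.T@M[:3,3]
    d=R.T@np.linalg.inv(K)@np.array([uv[0],uv[1],1.]); return o+d*(z-o[2])/d[2]
def proj(c,p):
    k=calibration(c);q=k["world_to_cam"][:3,:3]@np.array(p,float)+k["world_to_cam"][:3,3];q=k["intrinsics"]@q;return q[:2]/q[2]
E
python3 - <<'E'
from h import *
b=cv2.imread("pics/a_top.png")
g=b.min(2); m=(g>235).astype(np.uint8); m[:170]=0;m[225:]=0;m[:,:200]=0;m[:,285:]=0
n,l,s,_=cv2.connectedComponentsWithStats(m);i=1+s[1:,4].argmax();cn=cv2.findContours((l==i).astype(np.uint8),0,1)[0][0]
bx=cv2.boxPoints(cv2.minAreaRect(cn)).tolist();print(bx)
print("lid",[ray("top",p,76).round(1).tolist() for p in bx])
for pts,z,n in(([(292,386),(334,383),(340,416),(298,423)],31,"pad"),([(438,452),(493,456),(492,500),(434,497)],31,"big")):
    w=[ray("top",(170+x/4,130+y/4),z) for x,y in pts]
    print(n,np.mean(w,0).round(1),np.linalg.norm(w[1]-w[0]),np.linalg.norm(w[2]-w[1]))
# pad from scene
pts=[(388,122),(434,130),(424,156),(376,146)]
for z in(28,31,34):
    w=[ray("scene",(130+x/4,180+y/4),z) for x,y in pts]; print("scene pad",z,np.mean(w,0).round(1))
gb=b[228:245,330:349].min(2); 
for z in (34,46,58): print("bottle",z,ray("top",(300+155/4,150+342/4),z).round(1))
E
```

```text
[[216.9007568359375, 188.5433349609375], [259.6209716796875, 179.25631713867188], [265.7671813964844, 207.52886962890625], [223.04696655273438, 216.81588745117188]]
lid [[606.9, 114.1, 76.0], [640.0, -28.8, 76.0], [544.1, -49.8, 76.0], [511.9, 91.2, 76.0]]
pad [471.3   5.8  31. ] 35.87402061604846 28.543727543172565
big [ 409.8 -119.9   31. ] 46.56365563180076 36.80456717602859
scene pad 28 [476.4   5.9  28. ]
scene pad 31 [472.4   3.4  31. ]
scene pad 34 [468.4   0.9  34. ]
bottle 34 [ 456.7 -298.2   34. ]
bottle 46 [ 455.8 -295.7   46. ]
bottle 58 [ 454.9 -293.1   58. ]
```

```bash
cat >> h.py <<'E'
from scipy.spatial.transform import Rotation as Ro
C=np.array([575,30.5]);YAW=0.227
def case(x,y=0):
    c,s=np.cos(YAW),np.sin(YAW);return C+np.array([c*x-s*y,s*x+c*y])
def row(xy,z,yaw=YAW):
    o=get_obs();R=Ro.from_rotvec(o["orientation"]).as_matrix()
    d=R.T@(np.array([*xy,z])-o["ee_pos"])/1000
    ty=np.arctan2(R[1,0],R[0,0]); dy=(yaw-ty+np.pi)%(2*np.pi)-np.pi
    print("row",d.round(4),"roll",round(-dy,3),"t",round(o["t"],2),"pos",o["ee_pos"].round(1),"yaw",round(ty,3),"F",o["ft_force"].round(2),"w",round(o["width"],1))
E
python3 -c "
from h import *
row(case(-107),236)"
```

```text
row [-0.423  -0.4183  0.0007] roll 2.474 t 0.9 pos [266.6 565.3 236.7] yaw 2.701 F [ 0.49 -0.72  0.99] w 87.6
```

move_arm:
  deltas:
    - [255, -0.423, -0.418, 0, 2.47]
    - [255, -0.423, -0.418, 0, 2.47]
    - [255, -0.423, -0.418, 0, 2.47]
    - [255, -0.423, -0.418, 0, 2.47]
    - [255, -0.423, -0.418, 0, 2.47]

```text
t: 1.32
ee_pos: [338.3, 367.9, 236.7]
orientation: [1.603, 2.701, 0.0]
ft_force: [0.7, 0.1, 0.0]
width: 58.2
```

```bash
python3 -c "
from h import *
row(case(-107),236)"
```

```text
row [-0.3807 -0.0569  0.0007] roll 1.843 t 1.32 pos [338.3 367.9 236.7] yaw 2.07 F [0.7  0.12 0.04] w 58.2
```

move_arm:
  deltas:
    - [255, -0.381, -0.057, 0, 1.84]
    - [255, -0.381, -0.057, 0, 1.84]
    - [255, -0.381, -0.057, 0, 1.84]
    - [255, -0.381, -0.057, 0, 1.84]
    - [255, -0.381, -0.057, 0, 1.84]

```text
t: 1.73
ee_pos: [411.2, 172.5, 237.0]
orientation: [2.356, 2.077, 0.001]
ft_force: [0.5, 0.6, -0.5]
width: 24.7
```

```bash
python3 -c "
from h import *
row(case(-107),130)"
```

```text
row [-0.1574  0.0798  0.107 ] roll 1.218 t 1.73 pos [411.2 172.5 237. ] yaw 1.445 F [ 0.47  0.62 -0.51] w 24.7
```

move_arm:
  deltas:
    - [255, -0.157, 0.08, 0.1, 1.22]
    - [255, -0.157, 0.08, 0.1, 1.22]
    - [255, -0.157, 0.08, 0.1, 1.22]
    - [255, -0.157, 0.08, 0.1, 1.22]
    - [255, -0.157, 0.08, 0.1, 1.22]

```text
t: 2.15
ee_pos: [472.0, 6.7, 135.8]
orientation: [2.882, 1.251, 0.001]
ft_force: [0.5, 0.6, 0.2]
width: 1.0
```

```bash
python3 -c "
from h import *
row(case(-107),130)"
```

```text
row [-0.0011 -0.0007  0.0058] roll 0.592 t 2.15 pos [472.    6.7 135.8] yaw 0.819 F [0.46 0.56 0.24] w 1.0
```

move_arm:
  deltas:
    - [255, -0.001, 0, 0.006, 0.592]
    - [255, -0.001, 0, 0.006, 0.592]
    - [255, -0.001, 0, 0.006, 0.592]
    - [255, -0.001, 0, 0.006, 0.592]
    - [255, -0.001, 0, 0.006, 0.592]

```text
t: 2.57
ee_pos: [471.0, 8.0, 130.6]
orientation: [-3.121, -0.356, -0.0]
ft_force: [-0.1, 0.6, -1.2]
width: 0.6
```

```bash
python3 -c "
from h import *
b=get_image('scene');cv2.imwrite('pics/b.png',cv2.resize(b[130:280,150:350],None,fx=4,fy=4,interpolation=2))
b=get_image('top');cv2.imwrite('pics/bt.png',cv2.resize(b[130:280,150:350],None,fx=4,fy=4,interpolation=2))
row(case(-107),54)"
```

```text
row [-0.0006  0.0016  0.0767] roll 0.006 t 2.67 pos [471.    8.1 130.7] yaw 0.233 F [-0.73  0.36 -0.6 ] w 0.6
```

View pics/b.png

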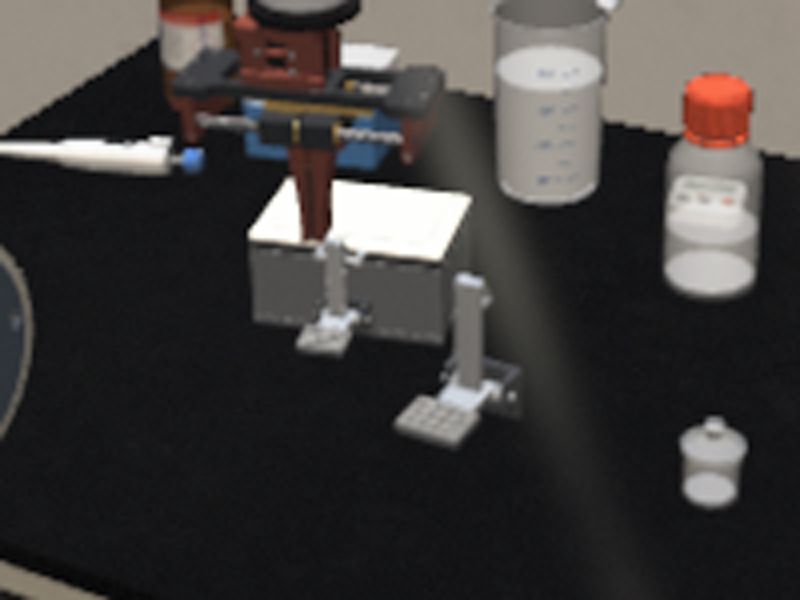

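View pics/bt.png

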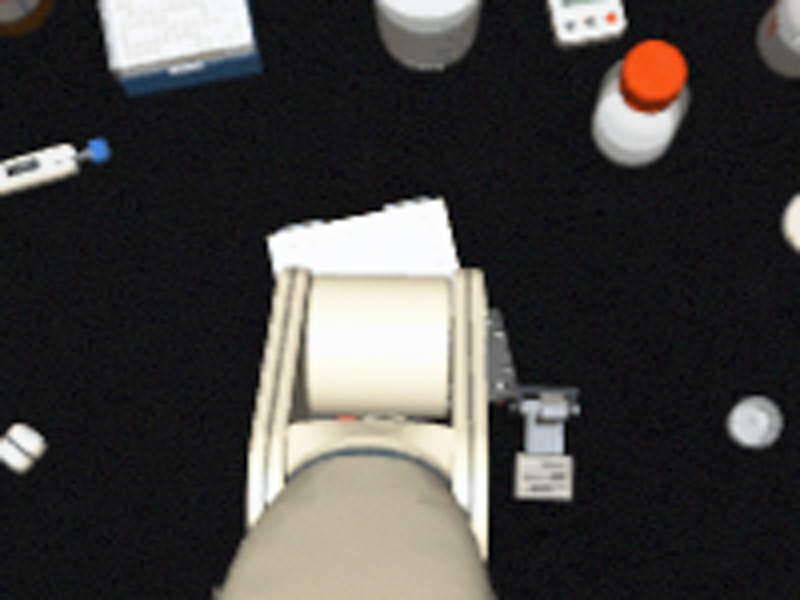

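move_arm:
  deltas:
    - [255, -0.0005, 0.0015, 0.035, 0.006]
    - [255, -0.0005, 0.0015, 0.068, 0.006]
    - [255, -0.0005, 0.0015, 0.076, 0.006]
    - [255, -0.0005, 0.0015, 0.076, 0.006]

```text
t: 3.0
ee_pos: [468.9, 6.6, 52.9]
orientation: [-3.12, -0.36, 0.008]
ft_force: [-0.1, 0.2, 0.8]
width: 0.5
```

```bash
python3 -c "
from h import *
print(proj('scene',[471,8,116]))
b=get_image('scene');cv2.imwrite('pics/c.png',cv2.resize(b[130:280,150:350],None,fx=4,fy=4,interpolation=2))
row(case(-107),54)"
```

```text
[228.34986227 189.19314961]
row [0.0006 0.0004 0.0003] roll 0.003 t 3.05 pos [470.1   6.7  54.3] yaw 0.23 F [-0.18 -0.07 -0.1 ] w 0.3
```

View pics/c.png

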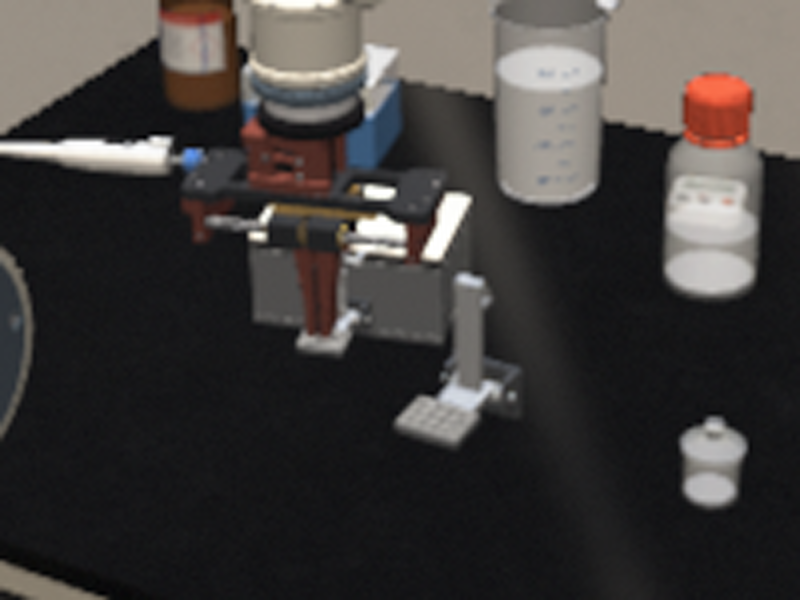

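move_arm:
  deltas:
    - [255, 0, 0, 0.002, 0]
    - [255, 0, 0, 0.004, 0]
    - [255, 0, 0, 0.005, 0]
    - [255, 0, 0, 0.006, 0]
    - [255, 0, 0, 0.006, 0]

```text
t: 3.47
ee_pos: [471.1, 6.6, 49.2]
orientation: [3.121, 0.357, 0.002]
ft_force: [1.0, 0.3, 0.1]
width: 0.1
```

move_arm:
  deltas:
    - [255, 0, 0, 0.001, 0]
    - [255, 0, 0, 0.0015, 0]
    - [255, 0, 0, 0.002, 0]
    - [255, 0, 0, 0.002, 0]

```text
t: 3.8
ee_pos: [470.6, 6.6, 46.6]
orientation: [-3.121, -0.357, 0.0]
ft_force: [0.6, -0.5, 0.3]
width: 0.6
```

move_arm:
  deltas:
    - [255, 0, 0, 0.0005, 0]
    - [255, 0, 0, 0.001, 0]
    - [255, 0, 0, 0.0015, 0]
    - [255, 0, 0, 0.0015, 0]

```text
t: 4.13
ee_pos: [470.6, 6.6, 45.1]
orientation: [-3.121, -0.357, 0.0]
ft_force: [-0.1, 0.6, -0.5]
width: 0.4
```

move_arm:
  deltas:
    - [255, 0, 0, 0.0005, 0]
    - [255, 0, 0, 0.001, 0]
    - [255, 0, 0, 0.0015, 0]
    - [255, 0, 0, 0.0015, 0]

```text
t: 4.47
ee_pos: [470.6, 6.6, 43.7]
orientation: [3.121, 0.357, -0.0]
ft_force: [-1.1, -0.1, 3.1]
width: 0.5
```

move_arm:
  deltas:
    - [255, 0, 0, 0.0005, 0]
    - [255, 0, 0, 0.001, 0]
    - [255, 0, 0, 0.001, 0]

```text
t: 4.72
ee_pos: [470.5, 6.5, 42.6]
orientation: [3.121, 0.357, -0.001]
ft_force: [-2.1, -1.1, 2.8]
width: 0.5
```

move_arm:
  deltas:
    - [255, 0, 0, 0.0005, 0]
    - [255, 0, 0, 0.001, 0]
    - [255, 0, 0, 0.001, 0]

```text
t: 4.97
ee_pos: [470.3, 6.5, 41.5]
orientation: [-3.121, -0.357, 0.001]
ft_force: [-2.5, -0.9, 2.6]
width: 0.5
```

```bash
cat > look.py <<'E'
import sys
from h import *
n=sys.argv[1]
for c in sys.argv[2:]:
    b=get_image(c);cv2.imwrite(f'pics/{n}_{c}.png',cv2.resize(b[100:280,150:390] ,None,fx=3,fy=3,interpolation=2))
E
python3 look.py d scene
```

```text
(no output)
```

View pics/d_scene.png

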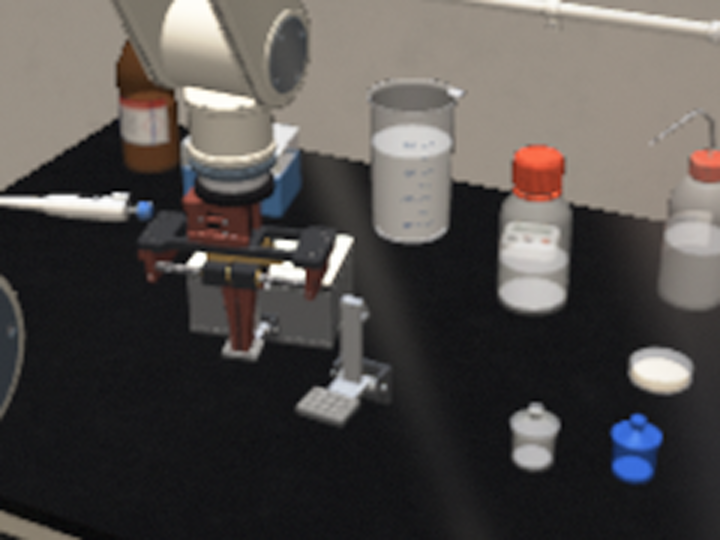

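The lid is still shut, with its white top at about (340,245) in the crop. I keep pressing in small steps.

move_arm:
  deltas:
    - [255, 0, 0, 0.0005, 0]
    - [255, 0, 0, 0.001, 0]
    - [255, 0, 0, 0.001, 0]

```text
t: 5.27
ee_pos: [470.6, 6.6, 40.5]
orientation: [-3.121, -0.357, 0.0]
ft_force: [-2.3, -0.3, 1.3]
width: 0.6
```

move_arm:
  deltas:
    - [255, 0, 0, 0.0005, 0]
    - [255, 0, 0, 0.001, 0]
    - [255, 0, 0, 0.001, 0]

```text
t: 5.52
ee_pos: [470.7, 6.6, 39.6]
orientation: [-3.121, -0.357, 0.0]
ft_force: [-2.4, -0.9, 3.3]
width: 0.3
```

```bash
python3 look.py e scene
```

```text
(no output)
```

View pics/e_scene.png

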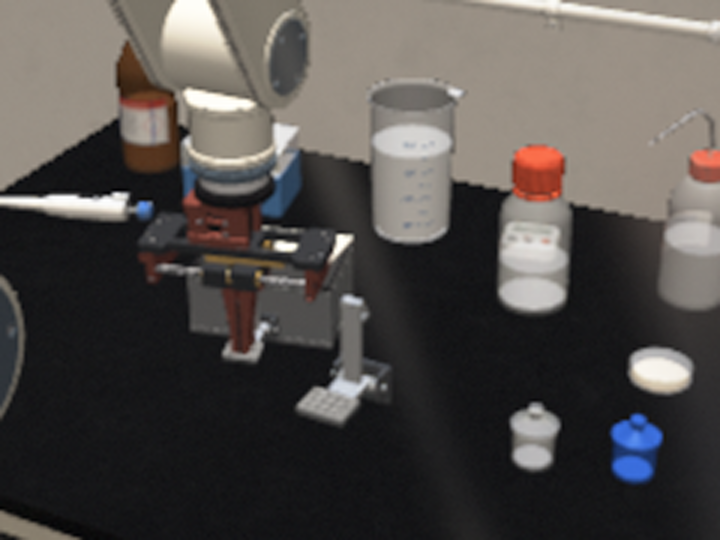

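move_arm:
  deltas:
    - [255, 0, 0, 0.0005, 0]
    - [255, 0, 0, 0.001, 0]
    - [255, 0, 0, 0.001, 0]

```text
t: 5.82
ee_pos: [470.6, 6.6, 38.6]
orientation: [-3.121, -0.357, 0.0]
ft_force: [-2.1, -1.0, 4.2]
width: 0.6
```

```bash
python3 look.py f scene
```

```text
(no output)
```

View pics/f_scene.png

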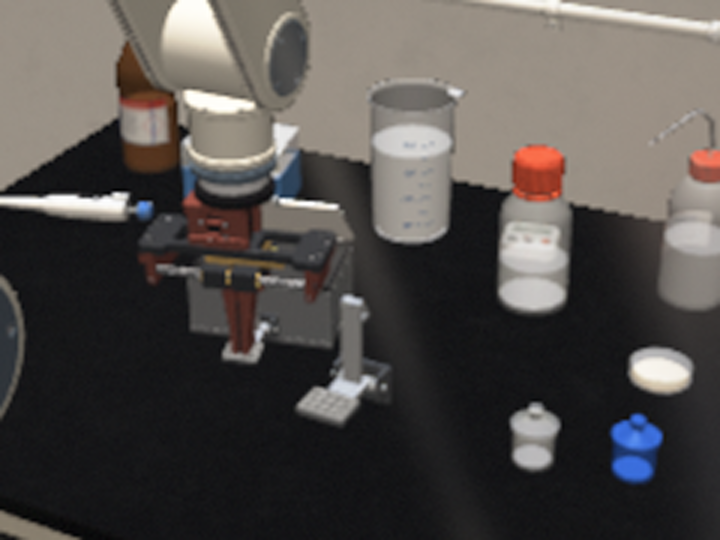

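move_arm:
  deltas:
    - [255, 0, 0, 0, 0]
    - [255, 0, 0, 0, 0]
    - [255, 0, 0, -0.003, 0]
    - [255, 0, 0, -0.008, 0]
    - [255, 0, 0, -0.016, 0]

```text
t: 6.28
ee_pos: [470.9, 6.6, 54.8]
orientation: [-3.121, -0.357, -0.0]
ft_force: [0.5, -0.5, 0.1]
width: 0.6
```

move_arm:
  deltas:
    - [160, 0, 0, -0.02, 0]
    - [120, 0, 0, -0.06, 0]
    - [80, 0, 0, -0.1, 0]
    - [80, 0, 0, -0.1, 0]

```text
t: 6.62
ee_pos: [475.2, 6.6, 161.6]
orientation: [3.12, 0.357, 0.019]
ft_force: [1.9, 0.3, 1.4]
width: 23.4
```

```bash
python3 look.py g scene; python3 - <<'E'
from h import *
for c in("scene","top"):
    if c=="top": get_image(c)
    for n in ("bottle_mid","lid_push","lid_hinge","case_floor"): print(c,n,[(round(d["conf"],2),[round(float(v),1) for v in d["location"]]) for d in place_of(c,n)])
row([457,-296],150)
E
```

```text
scene bottle_mid [(0.82, [460.2, -296.5, 29.2]), (0.65, [479.2, -380.3, 31.0])]
scene lid_push [(0.89, [658.1, 52.6, 156.6])]
scene lid_hinge []
scene case_floor [(0.65, [575.2, 30.2, 10.3])]
top bottle_mid [(0.72, [458.2, -294.6, 28.4]), (0.68, [482.4, -377.2, 26.5]), (0.54, [576.9, 32.6, 5.5])]
top lid_push [(0.96, [658.4, 46.7, 151.7])]
top lid_hinge [(0.63, [621.7, 43.6, 66.8])]
top case_floor [(0.61, [577.1, 30.2, 8.1]), (0.2, [432.1, 325.8, 1.2])]
row [-0.0811  0.2918  0.0038] roll 0.001 t 7.12 pos [470.1   6.6 153.7] yaw 0.228 F [ 0.44 -0.79 -0.15] w 59.7
```

View pics/g_scene.png

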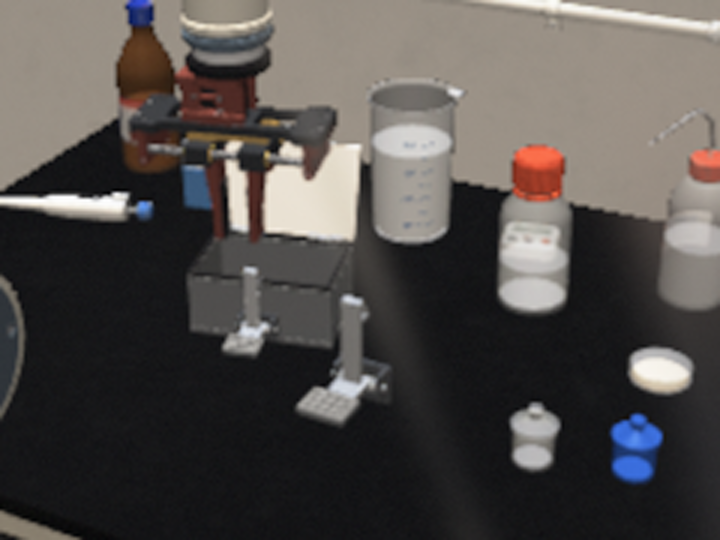

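move_arm:
  deltas:
    - [75, -0.08, 0.292, 0.0, 0]
    - [75, -0.08, 0.292, 0.0, 0]
    - [75, -0.08, 0.292, 0.0, 0]
    - [75, -0.08, 0.292, 0.0, 0]
    - [75, -0.08, 0.292, 0.0, 0]

```text
t: 7.53
ee_pos: [461.9, -203.3, 154.2]
orientation: [-3.121, -0.358, 0.001]
ft_force: [0.8, -0.1, -0.5]
width: 61.9
```

```bash
python3 -c "
from h import *
row([458.5,-295.5],100)"
```

```text
row [-0.0241  0.0891  0.0542] roll 0.001 t 7.53 pos [ 461.9 -203.3  154.2] yaw 0.228 F [ 0.85 -0.05 -0.48] w 61.9
```

move_arm:
  deltas:
    - [75, -0.024, 0.089, 0.054, 0]
    - [75, -0.024, 0.089, 0.054, 0]
    - [75, -0.024, 0.089, 0.054, 0]
    - [75, -0.024, 0.089, 0.054, 0]
    - [75, -0.024, 0.089, 0.054, 0]

```text
t: 7.95
ee_pos: [458.2, -294.0, 99.4]
orientation: [-3.12, -0.353, 0.003]
ft_force: [-0.1, -0.7, -0.6]
width: 61.8
```

```bash
python3 - <<'E'
from h import *
for c in("scene","top"):
    b=get_image(c);p=proj(c,[458.5,-295.5,40]).astype(int);u,v=p
    cv2.imwrite(f'pics/h_{c}.png',cv2.resize(b[max(0,v-60):v+40,max(0,u-60):u+60],None,fx=5,fy=5,interpolation=2))
row([458.5,-295.5],17)
E
```

```text
row [-0.0011  0.0026  0.0836] roll 0.001 t 8.05 pos [ 459.  -292.8  100.6] yaw 0.228 F [ 0.07 -0.38 -0.73] w 62.2
```

View pics/h_scene.png

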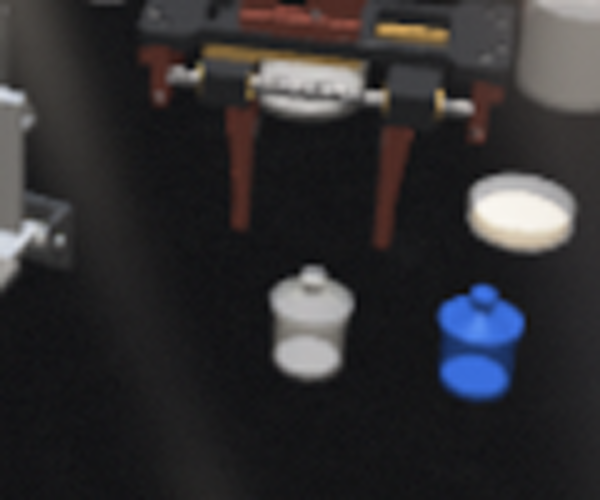

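View pics/h_top.png

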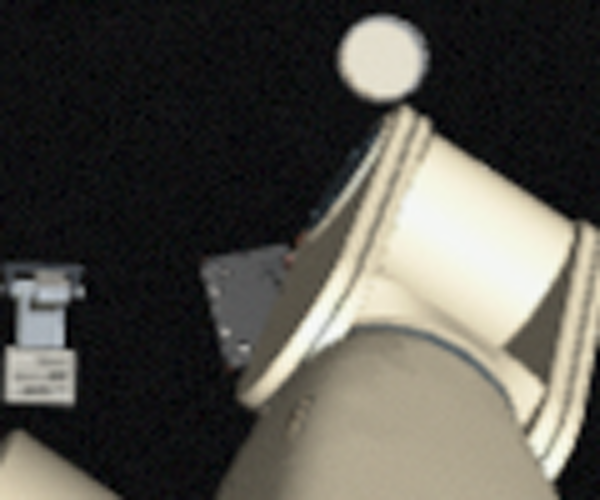

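move_arm:
  deltas:
    - [75, -0.001, 0.0025, 0.025, 0]
    - [75, -0.001, 0.0025, 0.05, 0]
    - [75, -0.001, 0.0025, 0.07, 0]
    - [75, -0.001, 0.0025, 0.08, 0]
    - [75, -0.001, 0.0025, 0.0835, 0]

```text
t: 8.47
ee_pos: [458.5, -294.8, 16.4]
orientation: [-3.12, -0.36, 0.002]
ft_force: [0.1, 0.5, 0.2]
width: 61.8
```

move_arm:
  deltas:
    - [130, 0, 0, 0, 0]
    - [140, 0, 0, 0, 0]
    - [150, 0, 0, 0, 0]
    - [160, 0, 0, 0, 0]
    - [170, 0, 0, 0, 0]

```text
t: 8.88
ee_pos: [459.4, -296.7, 18.3]
orientation: [3.12, 0.357, 0.002]
ft_force: [-0.2, 2.0, 5.6]
width: 40.0
```

move_arm:
  deltas:
    - [190, 0, 0, 0, 0]
    - [210, 0, 0, 0, 0]
    - [230, 0, 0, 0, 0]
    - [230, 0, 0, 0, 0]

```text
t: 9.22
ee_pos: [459.4, -296.7, 18.3]
orientation: [3.12, 0.357, 0.002]
ft_force: [-0.6, 1.5, 7.0]
width: 40.3
```

```bash
python3 - <<'E'
from h import *
for c in("scene",):
    b=get_image(c);p=proj(c,[458.5,-295.5,40]).astype(int);u,v=p
    cv2.imwrite(f'pics/i_{c}.png',cv2.resize(b[max(0,v-60):v+40,max(0,u-60):u+60],None,fx=5,fy=5,interpolation=2))
row(case(0),150)
E
```

```text
row [ 0.1866 -0.2925 -0.1318] roll 0.001 t 9.27 pos [ 459.4 -296.7   18.3] yaw 0.228 F [-0.1   0.94  6.99] w 40.2
```

View pics/i_scene.png

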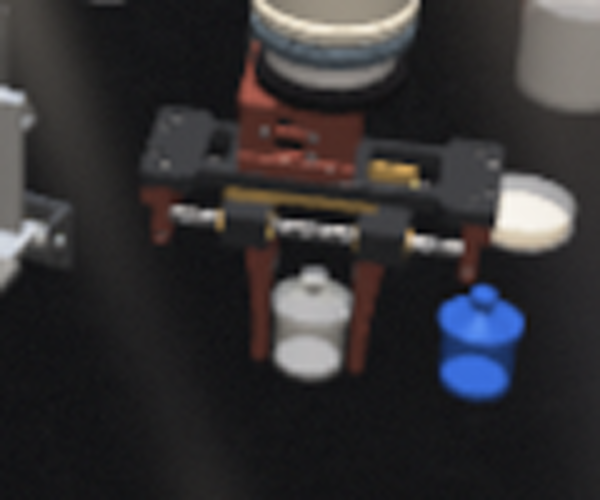

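move_arm:
  deltas:
    - [110, 0, 0, 0, 0]
    - [90, 0, 0, 0, 0]
    - [90, 0, 0, 0, 0]
    - [90, 0, 0, 0, 0]

```text
t: 9.6
ee_pos: [458.6, -296.4, 17.2]
orientation: [-3.121, -0.357, 0.0]
ft_force: [0.1, 0.2, 0.0]
width: 56.7
```

```bash
python3 - <<'E'
from h import *
for c in("scene",):
    b=get_image(c);p=proj(c,[458.5,-295.5,40]).astype(int);u,v=p
    cv2.imwrite(f'pics/j_{c}.png',cv2.resize(b[max(0,v-60):v+40,max(0,u-60):u+60],None,fx=5,fy=5,interpolation=2))
    print([(round(d["conf"],2),[round(float(v),1) for v in d["location"]]) for d in place_of(c,"bottle_mid")])
row(case(0),150)
E
```

```text
[(0.84, [479.7, -380.1, 29.8]), (0.63, [572.5, 32.9, -5.0])]
row [ 0.1871 -0.2922 -0.1329] roll 0.001 t 9.7 pos [ 458.7 -296.4   17.1] yaw 0.228 F [-0.19  0.92  0.98] w 57.0
```

View pics/j_scene.png

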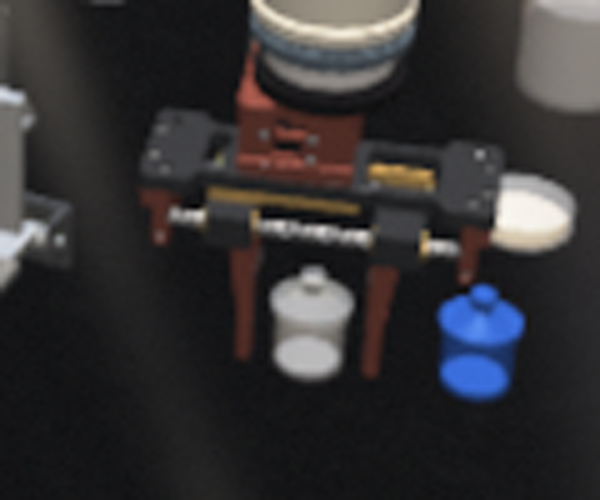

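move_arm:
  deltas:
    - [90, 0, 0, 0.001, 0]
    - [90, 0, 0, 0.002, 0]
    - [90, 0, 0, 0.0023, 0]
    - [90, 0, 0, 0.0023, 0]

```text
t: 10.03
ee_pos: [458.7, -296.3, 14.7]
orientation: [-3.121, -0.357, 0.0]
ft_force: [0.2, 1.1, -0.2]
width: 56.7
```

move_arm:
  deltas:
    - [110, 0, 0, 0, 0]
    - [120, 0, 0, 0, 0]
    - [130, 0, 0, 0, 0]
    - [134, 0, 0, 0, 0]
    - [134, 0, 0, 0, 0]

```text
t: 10.45
ee_pos: [458.8, -296.4, 14.9]
orientation: [3.121, 0.357, 0.0]
ft_force: [0.5, 0.6, 0.5]
width: 41.7
```

move_arm:
  deltas:
    - [138, 0, 0, 0, 0]
    - [142, 0, 0, 0, 0]
    - [142, 0, 0, 0, 0]

```text
t: 10.7
ee_pos: [458.8, -296.4, 14.9]
orientation: [3.121, 0.357, 0.0]
ft_force: [-0.3, 0.4, 1.2]
width: 40.2
```

move_arm:
  deltas:
    - [150, 0, 0, 0, 0]
    - [150, 0, 0, 0, 0]
    - [160, 0, 0, 0, 0]
    - [160, 0, 0, 0, 0]

```text
t: 11.03
ee_pos: [458.8, -296.4, 14.9]
orientation: [3.121, 0.357, 0.0]
ft_force: [-0.2, 0.2, 0.7]
width: 39.8
```

```bash
python3 - <<'E'
from h import *
for c in("scene",):
    b=get_image(c);p=proj(c,[458.5,-295.5,40]).astype(int);u,v=p
    cv2.imwrite(f'pics/k_{c}.png',cv2.resize(b[max(0,v-40):v+35,max(0,u-50):u+50],None,fx=8,fy=8,interpolation=2))
row(case(0),150)
E
```

```text
row [ 0.187  -0.2922 -0.1351] roll 0.001 t 11.08 pos [ 458.8 -296.4   14.9] yaw 0.228 F [0.49 0.64 0.78] w 40.3
```

View pics/k_scene.png

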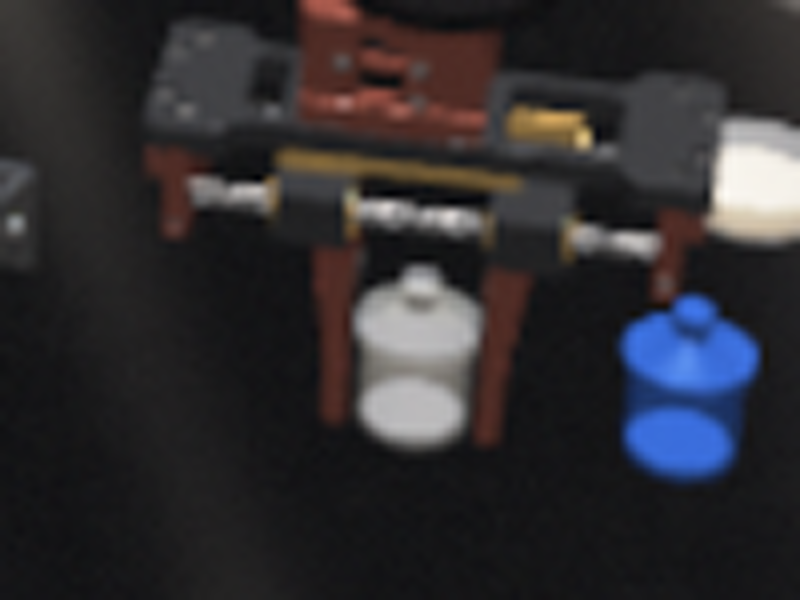

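move_arm:
  deltas:
    - [200, 0, 0, 0, 0]
    - [230, 0, 0, 0, 0]
    - [230, 0, 0, -0.001, 0]
    - [230, 0, 0, -0.002, 0]
    - [230, 0, 0, -0.004, 0]

```text
t: 11.5
ee_pos: [458.6, -296.2, 18.8]
orientation: [-3.121, -0.357, 0.001]
ft_force: [0.3, 0.1, -1.0]
width: 40.0
```

move_arm:
  deltas:
    - [230, 0, 0, -0.002, 0]
    - [230, 0, 0, -0.004, 0]
    - [230, 0, 0, -0.006, 0]
    - [230, 0, 0, -0.006, 0]

```text
t: 11.83
ee_pos: [459.0, -296.5, 25.4]
orientation: [3.121, 0.357, 0.001]
ft_force: [0.8, 0.0, -0.2]
width: 40.2
```

```bash
python3 - <<'E'
from h import *
for c in("scene",):
    b=get_image(c);p=proj(c,[458.5,-295.5,40]).astype(int);u,v=p
    cv2.imwrite(f'pics/l_{c}.png',cv2.resize(b[max(0,v-40):v+35,max(0,u-50):u+50],None,fx=8,fy=8,interpolation=2))
row(case(0),150)
E
```

```text
row [ 0.187  -0.2923 -0.1249] roll 0.001 t 11.88 pos [ 458.9 -296.5   25.2] yaw 0.228 F [ 0.32 -0.03  0.02] w 40.2
```

View pics/l_scene.png

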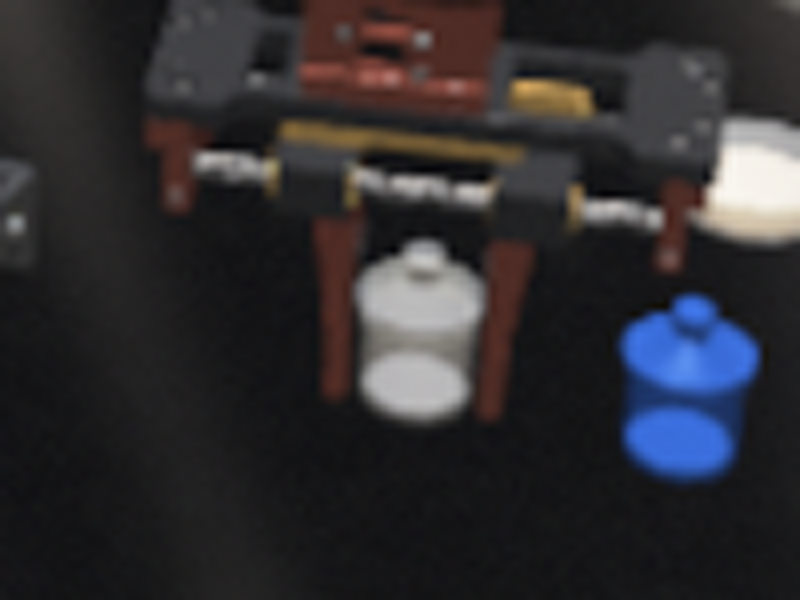

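move_arm:
  deltas:
    - [230, 0, 0, -0.015, 0]
    - [230, 0, 0, -0.04, 0]
    - [230, 0.005, -0.008, -0.065, 0]
    - [230, 0.015, -0.023, -0.09, 0]
    - [230, 0.029, -0.045, -0.11, 0]

```text
t: 12.3
ee_pos: [477.1, -246.7, 136.6]
orientation: [3.121, 0.354, 0.002]
ft_force: [-0.9, 0.2, -0.6]
width: 40.0
```

move_arm:
  deltas:
    - [230, 0.014, -0.023, -0.015, 0]
    - [230, 0.031, -0.048, -0.025, 0]
    - [230, 0.048, -0.074, -0.03, 0]
    - [230, 0.064, -0.1, -0.03, 0]
    - [230, 0.079, -0.123, -0.03, 0]

```text
t: 12.72
ee_pos: [526.5, -106.7, 165.5]
orientation: [3.121, 0.357, 0.002]
ft_force: [-0.1, -0.1, -0.6]
width: 39.9
```

```bash
python3 - <<'E'
from h import *
row(case(-2),150)
E
```

```text
row [ 0.0762 -0.1227  0.0156] roll 0.001 t 12.72 pos [ 526.5 -106.7  165.5] yaw 0.228 F [-0.09 -0.06 -0.63] w 39.9
```

move_arm:
  deltas:
    - [230, 0.016, -0.025, 0.0, 0]
    - [230, 0.034, -0.054, 0.0, 0]
    - [230, 0.053, -0.086, 0, 0]
    - [230, 0.068, -0.11, 0.0, 0]
    - [230, 0.076, -0.122, 0.0, 0]

```text
t: 13.13
ee_pos: [573.2, 30.7, 164.9]
orientation: [-3.12, -0.36, -0.001]
ft_force: [-0.2, -0.6, -0.6]
width: 40.2
```

move_arm:
  deltas:
    - [230, 0, 0, 0, 0]
    - [230, 0, 0, 0, 0]

```text
t: 13.3
ee_pos: [572.2, 27.9, 164.6]
orientation: [3.121, 0.36, -0.001]
ft_force: [-0.1, -0.3, 0.3]
width: 40.1
```

```bash
python3 look.py m scene top; python3 - <<'E'
from h import *
row(case(-2),23)
E
```

```text
row [ 0.002  -0.0031  0.1416] roll 0.0 t 13.4 pos [571.9  26.7 164.7] yaw 0.227 F [ 0.33  0.37 -0.01] w 39.8
```

View pics/m_scene.png

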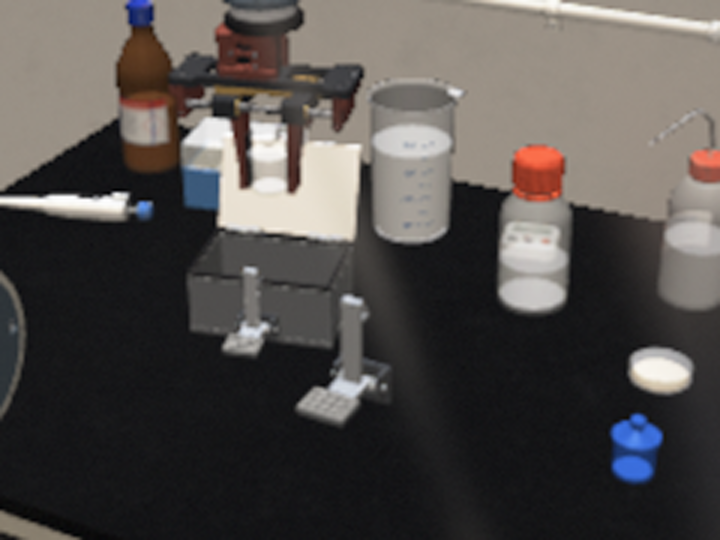

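View pics/m_top.png

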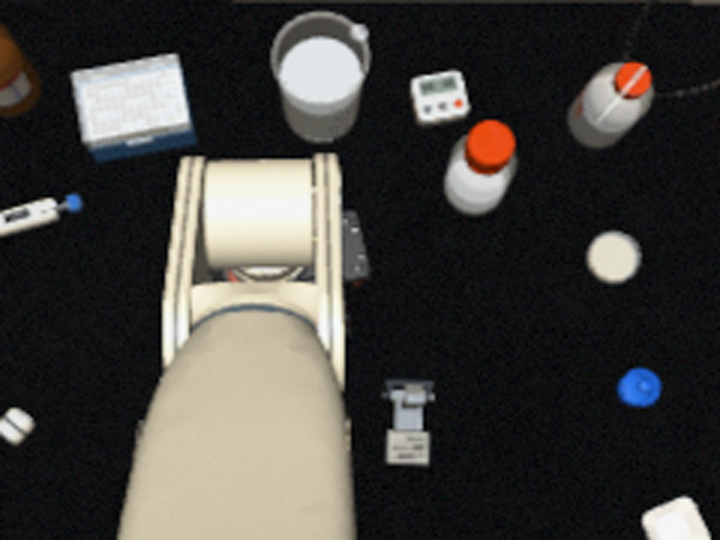

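move_arm:
  deltas:
    - [230, 0.002, -0.003, 0.015, 0]
    - [230, 0.002, -0.003, 0.035, 0]
    - [230, 0.002, -0.003, 0.055, 0]
    - [230, 0.002, -0.003, 0.075, 0]
    - [230, 0.002, -0.003, 0.09, 0]

```text
t: 13.82
ee_pos: [572.7, 29.3, 73.5]
orientation: [3.122, 0.354, -0.002]
ft_force: [-0.2, 0.2, -0.4]
width: 40.2
```

```bash
python3 look.py n scene; python3 - <<'E'
from h import *
row(case(-2),23)
E
```

```text
row [ 0.0022 -0.0003  0.0482] roll -0.001 t 13.87 pos [571.2  29.3  71.2] yaw 0.226 F [-1.04  0.45 -1.93] w 40.3
```

View pics/n_scene.png

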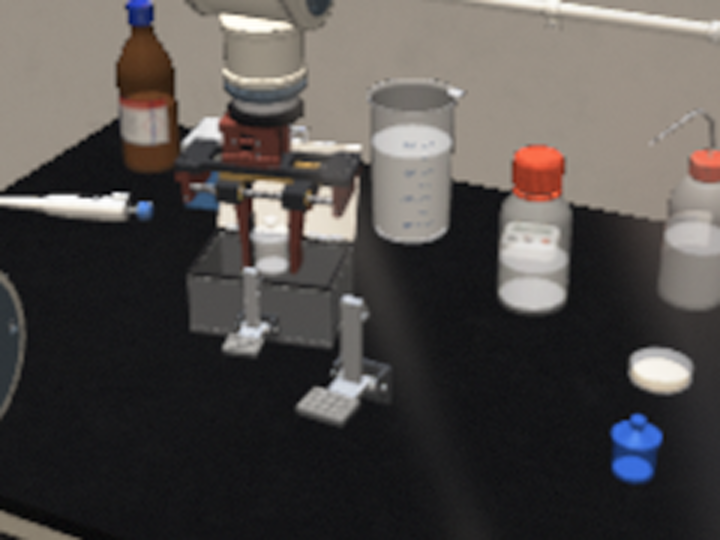

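move_arm:
  deltas:
    - [230, 0.001, 0, 0.012, 0]
    - [230, 0.001, 0, 0.024, 0]
    - [230, 0.001, 0, 0.034, 0]
    - [230, 0.001, 0, 0.041, 0]
    - [230, 0.001, 0, 0.042, 0]

```text
t: 14.28
ee_pos: [574.0, 31.1, 31.6]
orientation: [-3.121, -0.357, 0.003]
ft_force: [-0.7, -0.4, -0.5]
width: 39.9
```

move_arm:
  deltas:
    - [230, 0, 0, 0.001, 0]
    - [230, 0, 0, 0.002, 0]
    - [230, 0, 0, 0.003, 0]
    - [230, 0, 0, 0.003, 0]

```text
t: 14.62
ee_pos: [575.0, 31.4, 30.2]
orientation: [3.121, 0.357, 0.001]
ft_force: [0.7, -0.3, -0.3]
width: 40.1
```

move_arm:
  deltas:
    - [230, 0, 0, 0.0015, 0]
    - [230, 0, 0, 0.003, 0]
    - [230, 0, 0, 0.0045, 0]
    - [230, 0, 0, 0.005, 0]
    - [230, 0, 0, 0.005, 0]

```text
t: 15.03
ee_pos: [574.6, 31.3, 24.7]
orientation: [-3.121, -0.357, 0.001]
ft_force: [0.2, 0.1, 0.7]
width: 40.2
```

move_arm:
  deltas:
    - [230, 0, 0, 0.0005, 0]
    - [230, 0, 0, 0.001, 0]
    - [230, 0, 0, 0.001, 0]

```text
t: 15.28
ee_pos: [574.7, 31.3, 23.8]
orientation: [-3.121, -0.357, 0.0]
ft_force: [-0.7, -0.4, 0.5]
width: 40.1
```

move_arm:
  deltas:
    - [230, 0, 0, 0.0005, 0]
    - [230, 0, 0, 0.001, 0]
    - [230, 0, 0, 0.001, 0]

```text
t: 15.53
ee_pos: [574.8, 31.3, 22.9]
orientation: [-3.121, -0.357, -0.0]
ft_force: [-0.5, 0.3, 0.2]
width: 40.1
```

move_arm:
  deltas:
    - [230, 0, 0, 0.0003, 0]
    - [230, 0, 0, 0.0006, 0]
    - [230, 0, 0, 0.0006, 0]
    - [230, 0, 0, 0.0006, 0]

```text
t: 15.87
ee_pos: [574.9, 31.3, 22.9]
orientation: [3.121, 0.357, 0.001]
ft_force: [-1.5, 1.0, 6.1]
width: 40.0
```

move_arm:
  deltas:
    - [230, 0, 0, -0.0006, 0]
    - [230, 0, 0, -0.0006, 0]
    - [135, 0, 0, -0.0006, 0]
    - [115, 0, 0, -0.0006, 0]
    - [90, 0, 0, -0.0006, 0]

```text
t: 16.28
ee_pos: [574.7, 31.3, 22.8]
orientation: [-3.121, -0.357, 0.0]
ft_force: [-0.2, 0.9, 0.2]
width: 51.3
```

move_arm:
  deltas:
    - [75, 0, 0, 0, 0]
    - [75, 0, 0, 0, 0]
    - [75, 0, 0, 0, 0]

```text
t: 16.53
ee_pos: [574.7, 31.3, 22.8]
orientation: [-3.121, -0.357, 0.0]
ft_force: [0.1, 0.1, 0.4]
width: 62.1
```

```bash
python3 - <<'E'
from h import *
b=get_image("scene");u,v=proj("scene",[575,31,40]).astype(int)
cv2.imwrite('pics/o.png',cv2.resize(b[v-60:v+40,u-60:u+60],None,fx=6,fy=6,interpolation=2))
row(case(-2),23)
E
```

```text
row [-0.0019  0.0009 -0.0002] roll 0.001 t 16.58 pos [574.7  31.3  22.8] yaw 0.228 F [0.66 0.4  0.21] w 62.6
```

View pics/o.png

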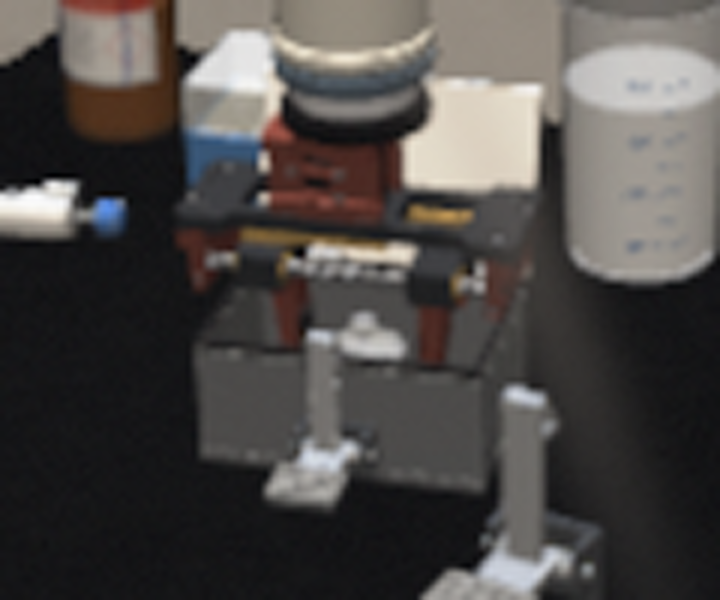

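move_arm:
  deltas:
    - [75, 0, 0, -0.02, 0]
    - [75, 0, 0, -0.06, 0]
    - [75, 0, 0, -0.1, 0]
    - [75, 0, 0, -0.14, 0]
    - [75, 0, 0, -0.18, 0]

```text
t: 17.0
ee_pos: [574.3, 31.3, 204.6]
orientation: [-3.121, -0.357, 0.001]
ft_force: [0.7, -0.2, 0.3]
width: 62.0
```

move_arm:
  deltas:
    - [255, 0, 0, -0.03, 0]
    - [255, 0, 0, -0.04, 0]
    - [255, 0, 0, -0.04, 0]

```text
t: 17.25
ee_pos: [576.4, 31.4, 245.9]
orientation: [3.121, 0.357, 0.009]
ft_force: [-0.4, 0.3, -0.5]
width: 45.6
```

```bash
python3 look.py p scene top; python3 - <<'E'
from h import *
print([(round(d["conf"],2),[round(float(v),1) for v in d["location"]]) for d in place_of("scene","bottle_mid")])
print([(round(d["conf"],2),[round(float(v),1) for v in d["location"]]) for d in place_of("scene","lid_push")])
for z in (0,130): print("beaker",ray("top",(258,123 if z else 140),z).round())
print("beaker base scene",ray("scene",(287,175),0).round())
row(case(116),200)
def F(th,r):
    return np.array([50-r*np.cos(th)+6*np.sin(th), 70+r*np.sin(th)+6*np.cos(th)])
for d,r in[(110,100),(90,88),(80,88),(70,88),(60,88),(50,88),(40,88),(30,88),(20,90),(12,92),(6,95),(3,95),(0,95)]:
    p=F(np.deg2rad(d),r);print(d,"xc",(p[0]+10).round(1),"tcpz",(p[1]+14).round(1))
E
```

```text
[(0.6, [575.1, 31.7, 38.0]), (0.51, [479.4, -378.3, 29.8])]
[(0.74, [656.4, 50.5, 155.7])]
beaker [803. -22.   0.]
beaker [818. -22. 130.]
beaker base scene [825. -18.   0.]
row [0.1176 0.0012 0.04  ] roll 0.001 t 17.45 pos [573.4  31.2 240.5] yaw 0.228 F [ 1.1   0.22 -0.71] w 29.3
110 xc 99.8 tcpz 175.9
90 xc 66.0 tcpz 172.0
80 xc 50.6 tcpz 171.7
70 xc 35.5 tcpz 168.7
60 xc 21.2 tcpz 163.2
50 xc 8.0 tcpz 155.3
40 xc -3.6 tcpz 145.2
30 xc -13.2 tcpz 133.2
20 xc -22.5 tcpz 120.4
12 xc -28.7 tcpz 109.0
6 xc -33.9 tcpz 99.9
3 xc -34.6 tcpz 95.0
0 xc -35.0 tcpz 90.0
```

View pics/p_scene.png

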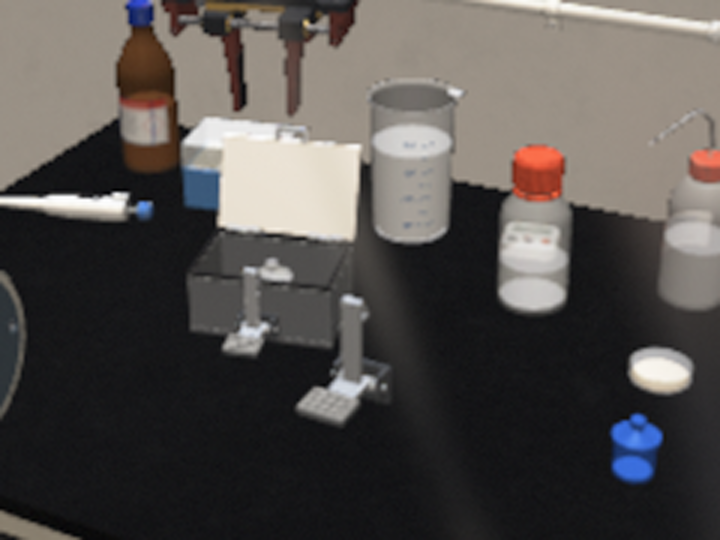

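View pics/p_top.png

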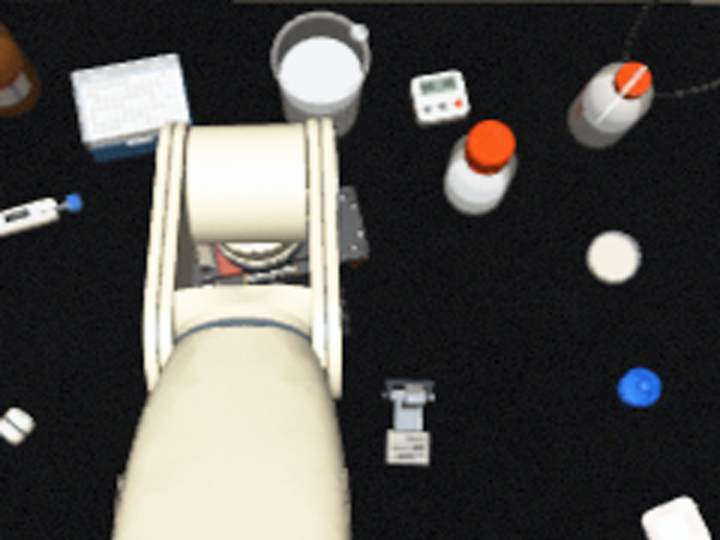

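move_arm:
  deltas:
    - [255, 0.04, 0.001, 0, 0]
    - [255, 0.08, 0.001, 0, 0]
    - [255, 0.119, 0.001, 0.0, 0]
    - [255, 0.119, 0.001, 0, 0]
    - [255, 0.119, 0.001, 0, 0]

```text
t: 17.87
ee_pos: [691.0, 57.6, 239.1]
orientation: [-3.121, -0.358, 0.007]
ft_force: [-0.2, -0.4, 0.1]
width: 0.7
```

```bash
python3 look.py q scene;python3 - <<'E'
from h import *
row(case(116),155)
E
```

```text
row [-0.0015  0.0003  0.0846] roll 0.001 t 17.92 pos [689.8  57.2 239.6] yaw 0.228 F [0.   0.37 0.23] w 0.7
```

View pics/q_scene.png

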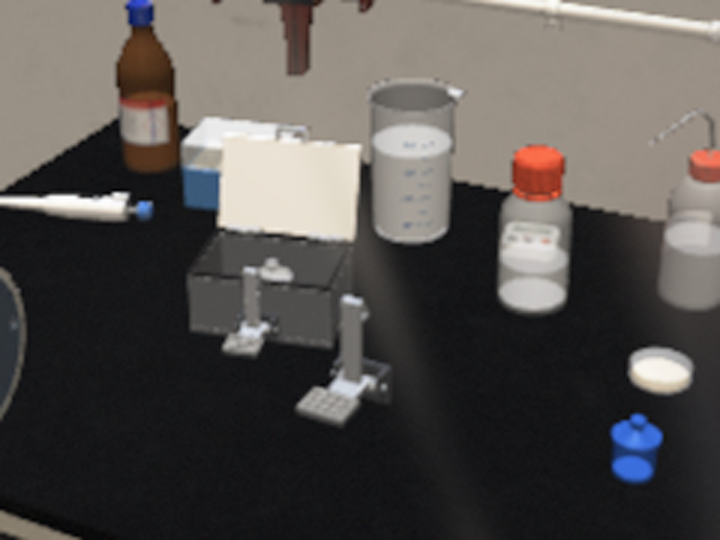

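move_arm:
  deltas:
    - [255, 0.002, 0, 0.02, 0]
    - [255, 0.002, 0, 0.045, 0]
    - [255, 0.002, 0, 0.07, 0]
    - [255, 0.002, 0, 0.083, 0]
    - [255, 0.002, 0, 0.083, 0]

```text
t: 18.33
ee_pos: [689.3, 57.2, 155.8]
orientation: [-3.121, -0.357, 0.012]
ft_force: [-0.9, -0.2, 0.2]
width: 0.8
```

```bash
python3 look.py r scene;python3 - <<'E'
from h import *
row(case(100),160)
E
```

```text
row [-0.0189  0.0001 -0.0018] roll 0.001 t 18.38 pos [690.8  57.3 158.1] yaw 0.228 F [ 0.98  0.38 -0.28] w 0.6
```

View pics/r_scene.png

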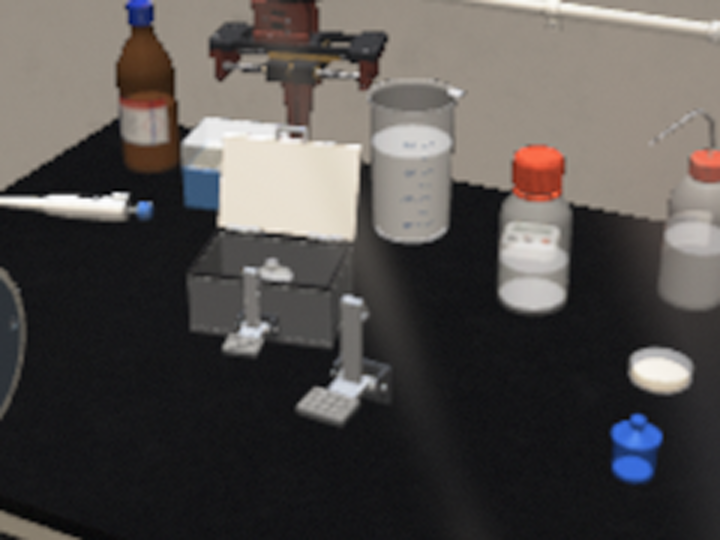

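move_arm:
  deltas:
    - [255, -0.006, 0, 0, 0]
    - [255, -0.012, 0, 0, 0]
    - [255, -0.017, 0, 0, 0]
    - [255, -0.022, 0, 0, 0]
    - [255, -0.027, 0, 0, 0]

```text
t: 18.8
ee_pos: [667.0, 51.5, 161.3]
orientation: [3.121, 0.357, 0.005]
ft_force: [1.7, 0.4, 1.9]
width: -0.0
```

move_arm:
  deltas:
    - [255, -0.005, 0, -0.002, 0]
    - [255, -0.01, 0, -0.004, 0]
    - [255, -0.015, 0, -0.006, 0]
    - [255, -0.02, 0, -0.008, 0]
    - [255, -0.025, 0, -0.01, 0]

```text
t: 19.22
ee_pos: [641.6, 45.8, 170.0]
orientation: [-3.121, -0.357, 0.0]
ft_force: [1.5, 0.7, -0.5]
width: 0.8
```

```bash
python3 look.py s scene;python3 - <<'E'
from h import *
row(case(50.6),171.7)
E
```

```text
row [-0.0171 -0.0001 -0.0014] roll 0.001 t 19.27 pos [640.9  45.7 170.3] yaw 0.228 F [-0.18  0.32 -0.54] w 0.4
```

View pics/s_scene.png

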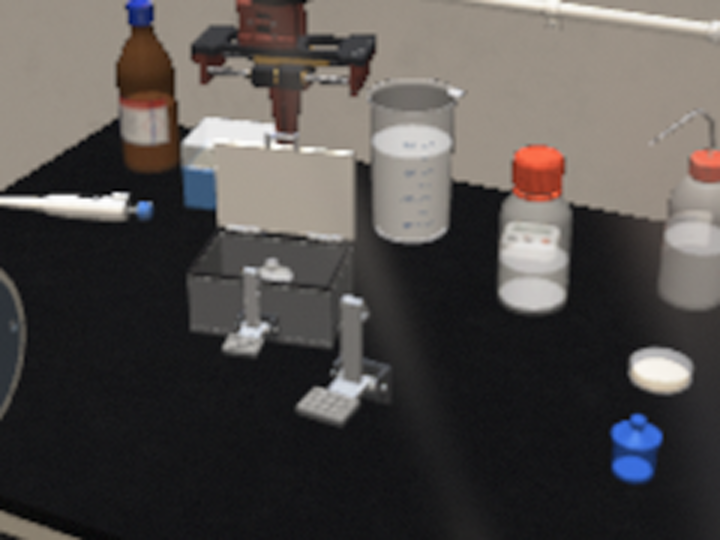

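move_arm:
  deltas:
    - [255, -0.007, 0, -0.001, 0]
    - [255, -0.014, 0, -0.001, 0]
    - [255, -0.021, 0, -0.0005, 0]
    - [255, -0.028, 0, 0.001, 0]
    - [255, -0.035, 0, 0.0025, 0]

```text
t: 19.68
ee_pos: [607.5, 37.9, 167.4]
orientation: [-3.121, -0.357, -0.001]
ft_force: [2.5, 0.9, -0.9]
width: 0.4
```

```bash
python3 - <<'E'
from h import *
row(case(21.2),163.2);row(case(8),155.3);row(case(-3.6),145.2)
E
```

```text
row [-0.0121 -0.0001  0.0042] roll 0.001 t 19.68 pos [607.5  37.9 167.4] yaw 0.228 F [ 2.46  0.89 -0.85] w 0.4
row [-0.0253 -0.0001  0.0121] roll 0.001 t 19.68 pos [607.5  37.9 167.4] yaw 0.228 F [ 2.46  0.89 -0.85] w 0.4
row [-0.037  -0.0001  0.0221] roll 0.001 t 19.68 pos [607.5  37.9 167.4] yaw 0.228 F [ 2.46  0.89 -0.85] w 0.4
```

move_arm:
  deltas:
    - [255, -0.006, 0, 0.002, 0]
    - [255, -0.012, 0, 0.004, 0]
    - [255, -0.019, 0, 0.008, 0]
    - [255, -0.025, 0, 0.012, 0]
    - [255, -0.031, 0, 0.017, 0]

```text
t: 20.1
ee_pos: [577.2, 30.8, 150.2]
orientation: [3.121, 0.357, -0.0]
ft_force: [0.5, 0.7, 2.9]
width: 0.1
```

```bash
python3 look.py u scene;python3 - <<'E'
from h import *
row(case(-3.6),145.2);row(case(-13.2),133.2);row(case(-22.5),120.4)
E
```

```text
row [-0.004  -0.      0.0037] roll 0.001 t 20.15 pos [575.4  30.6 148.9] yaw 0.228 F [-0.36 -0.17  0.07] w 0.8
row [-0.0136 -0.      0.0158] roll 0.001 t 20.15 pos [575.4  30.6 148.9] yaw 0.228 F [-0.36 -0.17  0.07] w 0.8
row [-0.0228 -0.      0.0286] roll 0.001 t 20.15 pos [575.4  30.6 148.9] yaw 0.228 F [-0.36 -0.17  0.07] w 0.8
```

View pics/u_scene.png

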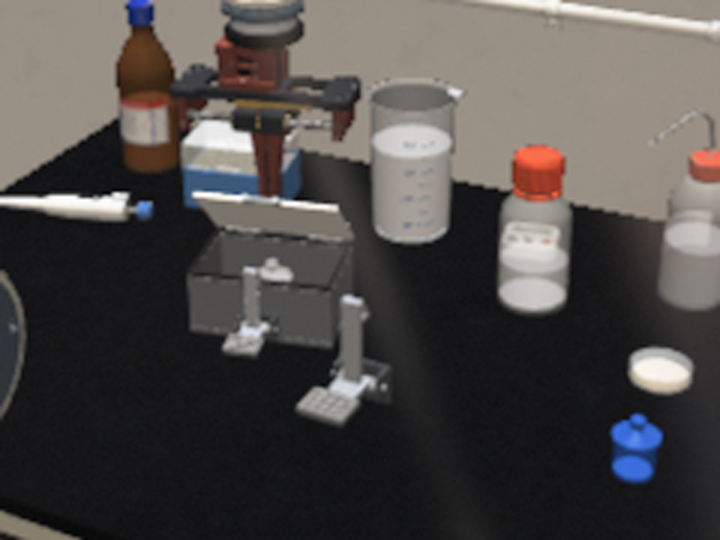

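move_arm:
  deltas:
    - [255, -0.004, 0, 0.004, 0]
    - [255, -0.008, 0, 0.008, 0]
    - [255, -0.012, 0, 0.013, 0]
    - [255, -0.016, 0, 0.019, 0]
    - [255, -0.02, 0, 0.0245, 0]

```text
t: 20.57
ee_pos: [558.1, 26.4, 125.3]
orientation: [3.121, 0.357, 0.0]
ft_force: [2.4, 0.6, 1.6]
width: 0.6
```

```bash
python3 look.py v scene;python3 - <<'E'
from h import *
row(case(-22.5),120.4);row(case(-28.7),109);row(case(-33.9),99.9)
E
```

```text
row [-0.0038 -0.      0.0037] roll 0.001 t 20.62 pos [556.8  26.3 124.1] yaw 0.228 F [ 0.32  0.57 -0.12] w 0.5
row [-0.01   -0.      0.0152] roll 0.001 t 20.62 pos [556.8  26.3 124.1] yaw 0.228 F [ 0.32  0.57 -0.12] w 0.5
row [-0.0152 -0.      0.0243] roll 0.001 t 20.62 pos [556.8  26.3 124.1] yaw 0.228 F [ 0.32  0.57 -0.12] w 0.5
```

View pics/v_scene.png

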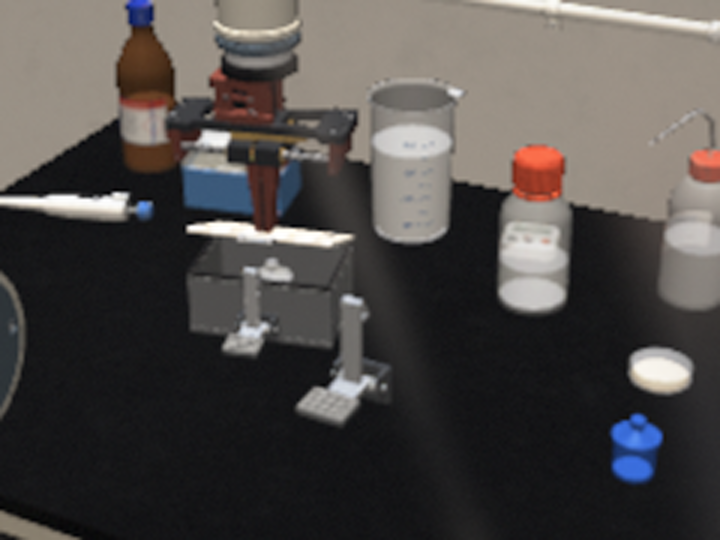

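move_arm:
  deltas:
    - [255, -0.004, 0, 0.0035, 0]
    - [255, -0.007, 0, 0.008, 0]
    - [255, -0.01, 0, 0.0125, 0]
    - [255, -0.012, 0, 0.016, 0]
    - [255, -0.012, 0, 0.016, 0]

```text
t: 21.03
ee_pos: [545.6, 23.7, 109.0]
orientation: [-3.121, -0.357, 0.003]
ft_force: [0.5, -0.4, 0.9]
width: 0.5
```

```bash
python3 look.py w scene;python3 - <<'E'
from h import *
row(case(-33.9),99.9);row(case(-34.6),95)
E
```

```text
row [-0.004  -0.0001  0.0094] roll 0.001 t 21.08 pos [545.9  23.7 109.3] yaw 0.228 F [ 0.11 -0.39  1.4 ] w 0.3
row [-0.0047 -0.0001  0.0143] roll 0.001 t 21.08 pos [545.9  23.7 109.3] yaw 0.228 F [ 0.11 -0.39  1.4 ] w 0.3
```

View pics/w_scene.png

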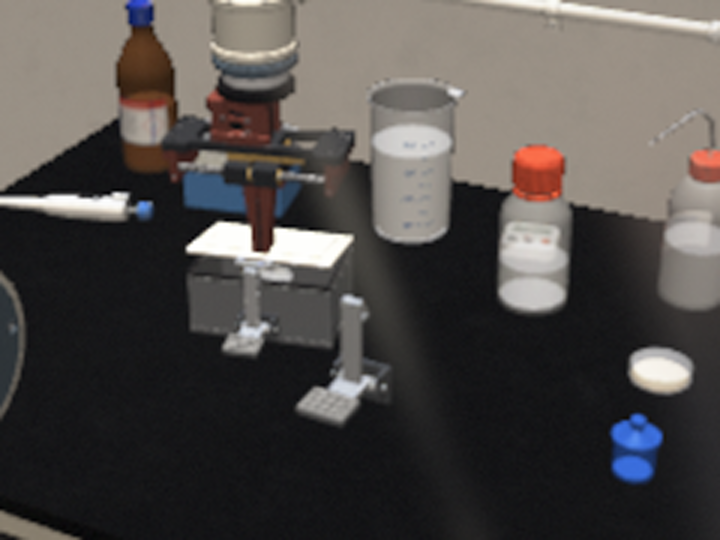

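move_arm:
  deltas:
    - [255, -0.001, 0, 0.002, 0]
    - [255, -0.002, 0, 0.004, 0]
    - [255, -0.003, 0, 0.006, 0]
    - [255, -0.004, 0, 0.007, 0]
    - [255, -0.004, 0, 0.007, 0]

```text
t: 21.5
ee_pos: [543.4, 22.9, 103.1]
orientation: [3.121, 0.357, 0.002]
ft_force: [3.2, 0.9, 2.1]
width: 0.3
```

move_arm:
  deltas:
    - [255, 0, 0, 0.0005, 0]
    - [255, 0, 0, 0.001, 0]
    - [255, 0, 0, 0.0015, 0]
    - [255, 0, 0, 0.0015, 0]

```text
t: 21.83
ee_pos: [543.1, 22.9, 101.5]
orientation: [3.121, 0.357, 0.001]
ft_force: [3.1, 0.1, 4.3]
width: 0.8
```

move_arm:
  deltas:
    - [255, 0, 0, 0.0005, 0]
    - [255, 0, 0, 0.001, 0]
    - [255, 0, 0, 0.0015, 0]
    - [255, 0, 0, 0.0015, 0]

```text
t: 22.17
ee_pos: [542.9, 22.8, 99.9]
orientation: [3.121, 0.357, 0.0]
ft_force: [2.7, 0.3, 4.6]
width: 0.4
```

move_arm:
  deltas:
    - [255, 0, 0, 0.0005, 0]
    - [255, 0, 0, 0.001, 0]
    - [255, 0, 0, 0.001, 0]

```text
t: 22.42
ee_pos: [542.7, 22.8, 98.8]
orientation: [3.121, 0.357, -0.0]
ft_force: [2.7, 0.3, 4.6]
width: 0.2
```

move_arm:
  deltas:
    - [255, 0, 0, 0.0005, 0]
    - [255, 0, 0, 0.001, 0]
    - [255, 0, 0, 0.001, 0]

```text
t: 22.67
ee_pos: [542.6, 22.8, 97.8]
orientation: [3.121, 0.357, -0.001]
ft_force: [0.6, -0.9, 4.9]
width: 0.2
```

move_arm:
  deltas:
    - [255, 0, 0, 0.0005, 0]
    - [255, 0, 0, 0.001, 0]
    - [255, 0, 0, 0.001, 0]

```text
t: 22.92
ee_pos: [542.4, 22.8, 96.7]
orientation: [3.121, 0.357, -0.001]
ft_force: [1.0, -0.2, 3.2]
width: 0.3
```

move_arm:
  deltas:
    - [255, 0, 0, 0.0005, 0]
    - [255, 0, 0, 0.001, 0]
    - [255, 0, 0, 0.001, 0]

```text
t: 23.17
ee_pos: [542.3, 22.8, 95.5]
orientation: [-3.121, -0.357, 0.002]
ft_force: [1.4, -0.7, 1.1]
width: 0.8
```

move_arm:
  deltas:
    - [255, 0, 0, 0.0005, 0]
    - [255, 0, 0, 0.001, 0]
    - [255, 0, 0, 0.001, 0]

```text
t: 23.42
ee_pos: [542.2, 22.8, 94.4]
orientation: [-3.121, -0.357, 0.002]
ft_force: [-0.0, -0.7, 1.2]
width: 0.6
```

```bash
python3 - <<'E'
from h import *
b=get_image("scene");u,v=proj("scene",[545,25,70]).astype(int)
cv2.imwrite('pics/x.png',cv2.resize(b[v-40:v+40,u-50:u+50],None,fx=8,fy=8,interpolation=2))
E
```

```text
(no output)
```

View pics/x.png

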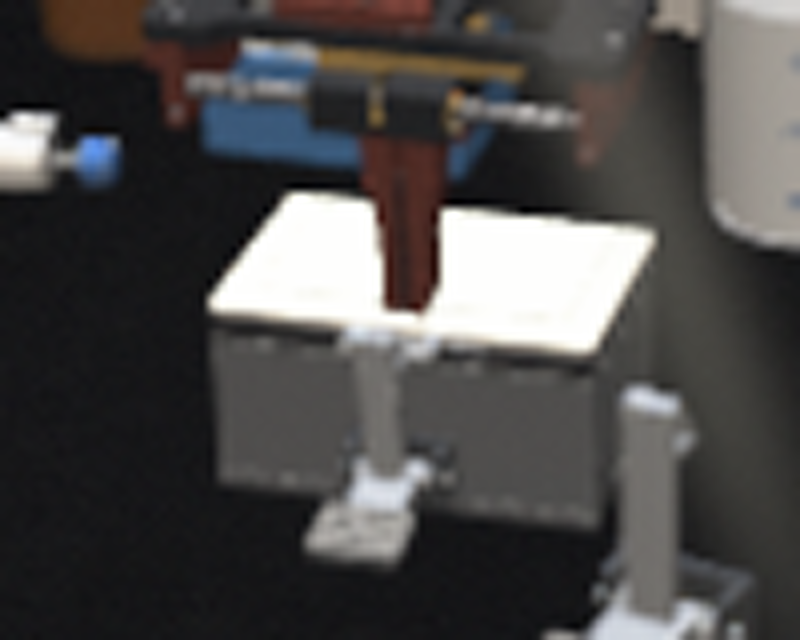

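move_arm:
  deltas:
    - [255, 0, 0, 0.0005, 0]
    - [255, 0, 0, 0.001, 0]
    - [255, 0, 0, 0.001, 0]

```text
t: 23.72
ee_pos: [542.2, 22.9, 93.6]
orientation: [-3.121, -0.357, 0.002]
ft_force: [-0.4, -0.4, 2.1]
width: 0.3
```

move_arm:
  deltas:
    - [255, 0, 0, 0.0005, 0]
    - [255, 0, 0, 0.001, 0]
    - [255, 0, 0, 0.001, 0]

```text
t: 23.97
ee_pos: [542.8, 23.0, 92.7]
orientation: [-3.121, -0.357, 0.0]
ft_force: [-0.8, 0.0, -0.2]
width: 0.6
```

move_arm:
  deltas:
    - [255, 0, 0, 0.0005, 0]
    - [255, 0, 0, 0.0005, 0]
    - [255, 0, 0, 0.0005, 0]

```text
t: 24.22
ee_pos: [543.0, 22.9, 92.3]
orientation: [3.121, 0.357, 0.001]
ft_force: [0.8, -0.3, 0.2]
width: 0.4
```

move_arm:
  deltas:
    - [255, 0, 0, 0.0005, 0]
    - [255, 0, 0, 0.001, 0]
    - [255, 0, 0, 0.001, 0]

```text
t: 24.47
ee_pos: [543.0, 22.9, 91.4]
orientation: [3.121, 0.357, 0.001]
ft_force: [0.7, -0.5, 2.6]
width: 0.2
```

move_arm:
  deltas:
    - [255, 0, 0, 0.0005, 0]
    - [255, 0, 0, 0.0005, 0]
    - [255, 0, 0, 0.0005, 0]

```text
t: 24.72
ee_pos: [542.9, 22.9, 90.9]
orientation: [3.121, 0.357, 0.0]
ft_force: [-0.2, 0.7, 1.3]
width: 0.2
```

move_arm:
  deltas:
    - [255, 0, 0, 0.0005, 0]
    - [255, 0, 0, 0.0005, 0]
    - [255, 0, 0, 0.0005, 0]

```text
t: 24.97
ee_pos: [542.9, 22.9, 90.4]
orientation: [3.121, 0.357, 0.0]
ft_force: [-0.6, 0.2, 1.9]
width: 0.7
```

move_arm:
  deltas:
    - [255, 0, 0, 0.0005, 0]
    - [255, 0, 0, 0.0005, 0]
    - [255, 0, 0, 0.0005, 0]

```text
t: 25.22
ee_pos: [542.9, 22.9, 90.0]
orientation: [3.121, 0.357, 0.0]
ft_force: [-1.1, 0.4, 3.8]
width: 0.8
```

move_arm:
  deltas:
    - [255, 0, 0, 0.0005, 0]
    - [255, 0, 0, 0.0005, 0]
    - [255, 0, 0, 0.0005, 0]

```text
t: 25.47
ee_pos: [542.9, 22.9, 89.8]
orientation: [3.121, 0.357, 0.0]
ft_force: [-1.3, 0.6, 7.7]
width: 0.4
```

```bash
python3 - <<'E'
from h import *
b=get_image("scene");u,v=proj("scene",[545,25,70]).astype(int)
cv2.imwrite('pics/y.png',cv2.resize(b[v-40:v+40,u-50:u+50],None,fx=8,fy=8,interpolation=2))
E
```

```text
(no output)
```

View pics/y.png

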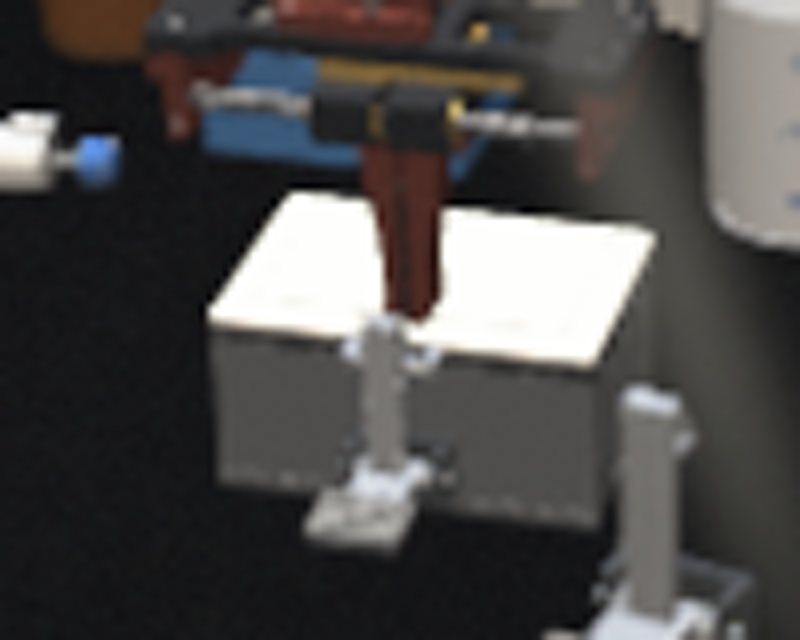

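move_arm:
  deltas:
    - [255, 0, 0, 0.0002, 0]
    - [255, 0, 0, 0.0004, 0]
    - [255, 0, 0, 0.0004, 0]

```text
t: 25.77
ee_pos: [542.9, 22.9, 89.6]
orientation: [3.121, 0.357, 0.0]
ft_force: [-2.5, 0.6, 10.3]
width: 0.0
```

move_arm:
  deltas:
    - [255, 0, 0, 0.0003, 0]
    - [255, 0, 0, 0.0003, 0]
    - [255, 0, 0, 0.0003, 0]

```text
t: 26.02
ee_pos: [542.9, 22.9, 89.4]
orientation: [3.121, 0.357, 0.0]
ft_force: [-3.1, 0.1, 12.0]
width: 0.2
```

move_arm:
  deltas:
    - [255, 0, 0, -0.001, 0]
    - [255, 0, 0, -0.002, 0]
    - [255, 0, 0, -0.004, 0]
    - [255, 0, 0, -0.006, 0]
    - [255, 0, 0, -0.008, 0]

```text
t: 26.43
ee_pos: [542.5, 22.9, 96.5]
orientation: [-3.121, -0.357, 0.001]
ft_force: [0.4, -0.1, 0.4]
width: 0.8
```

```bash
python3 - <<'E'
from h import *
b=get_image("scene");u,v=proj("scene",[545,25,70]).astype(int)
cv2.imwrite('pics/z.png',cv2.resize(b[v-40:v+40,u-50:u+50],None,fx=8,fy=8,interpolation=2))
E
```

```text
(no output)
```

View pics/z.png

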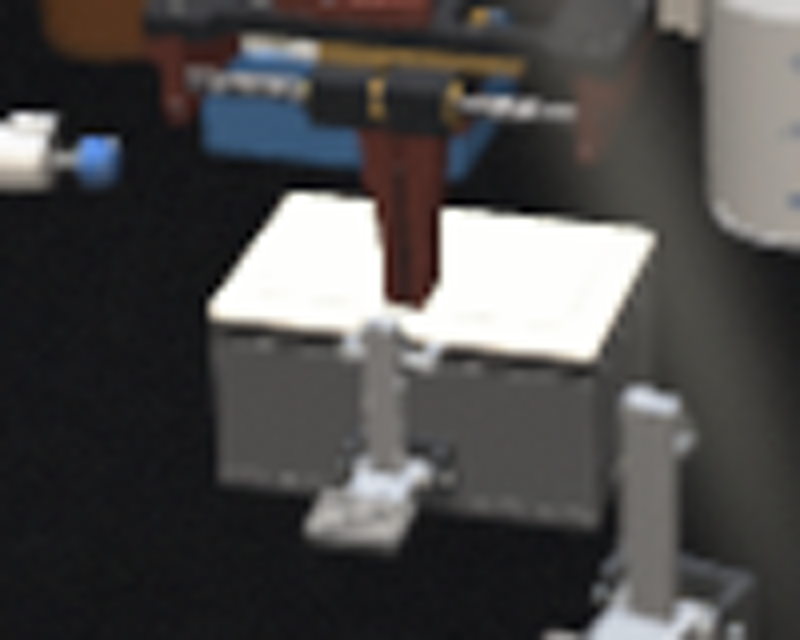

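move_arm:
  deltas:
    - [255, 0, 0, -0.01, 0]
    - [255, 0, 0, -0.04, 0]
    - [255, 0, 0, -0.08, 0]
    - [255, 0, 0, -0.12, 0]
    - [255, 0, 0, -0.15, 0]

```text
t: 26.9
ee_pos: [543.3, 22.9, 250.3]
orientation: [3.121, 0.357, 0.004]
ft_force: [1.2, -1.0, 0.5]
width: 0.1
```

move_arm:
  deltas:
    - [255, -0.06, 0.0, -0.03, 0]
    - [255, -0.1, 0.0, -0.03, 0]
    - [255, -0.1, 0.0, -0.03, 0]
    - [255, -0.1, 0, -0.03, 0]
    - [255, -0.1, 0, -0.03, 0]

```text
t: 27.32
ee_pos: [444.9, 0.1, 277.8]
orientation: [3.121, 0.356, 0.003]
ft_force: [-0.8, -0.8, 1.0]
width: 0.8
```

```bash
python3 look.py zz scene top; python3 - <<'E'
from h import *
b=get_image("scene");u,v=proj("scene",[545,25,70]).astype(int)
cv2.imwrite('pics/zc.png',cv2.resize(b[v-40:v+40,u-50:u+50],None,fx=8,fy=8,interpolation=2))
for n in("lid_push","petri","stopper","media"):
  for c in("scene","top"): print(n,c,[(round(d["conf"],2),[round(float(v)) for v in d["location"]]) for d in place_of(c,n)])
row(case(0),300)
E
```

```text
lid_push scene [(0.64, [534, 24, 80]), (0.47, [622, 42, 71])]
lid_push top [(0.95, [536, 18, 78])]
petri scene [(0.69, [635, -362, 1])]
petri top [(0.5, [636, -364, -4])]
stopper scene []
stopper top [(0.43, [435, 327, 3])]
media scene [(0.7, [722, -202, 0]), (0.2, [535, 22, 78])]
media top [(0.69, [725, -205, -1])]
row [ 1.329e-01 -1.000e-04 -2.360e-02] roll 0.001 t 27.87 pos [4.455e+02 4.000e-01 2.764e+02] yaw 0.228 F [ 0.1  -0.15  0.15] w 0.8
```

View pics/zc.png

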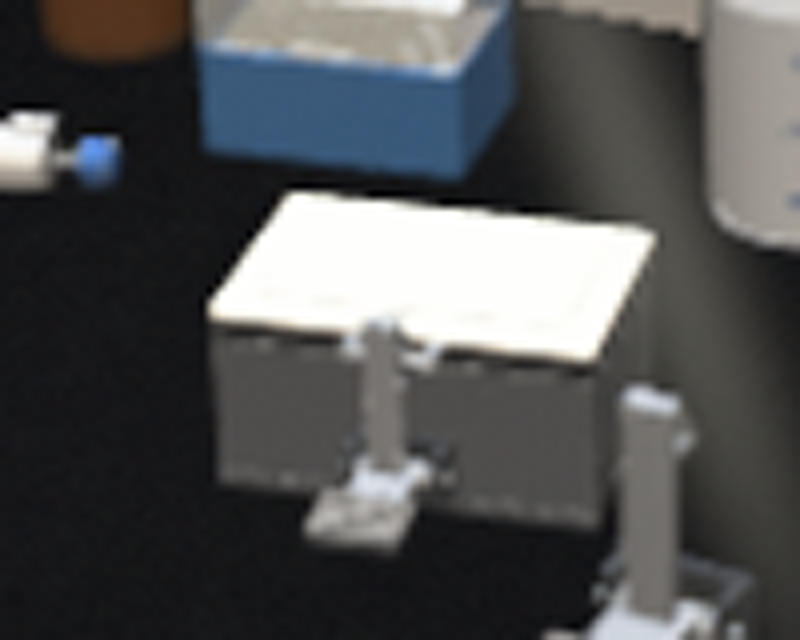

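View pics/zz_scene.png

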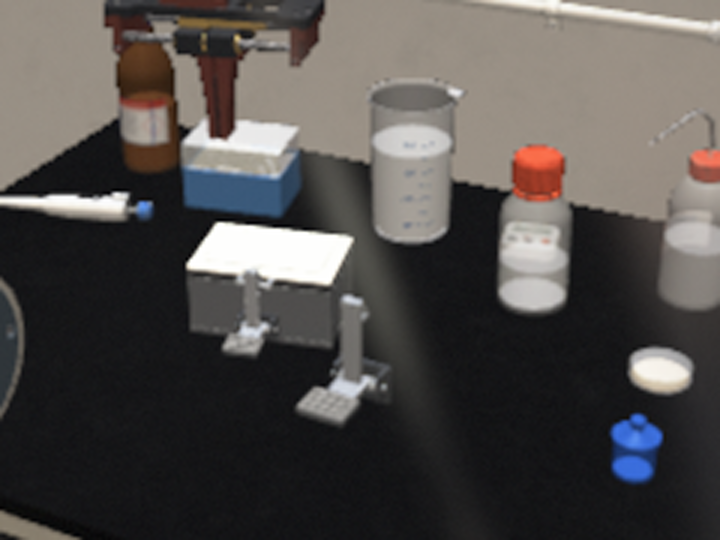

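The lid has stayed shut for over a second with nothing touching it: its front edge is at about (400,345) in the close crop, under the hook tip at (385,325). The petri dish, stopper and media bottle are where they were.

```bash
python3 -c "
from workcell import *
print(close_job())"
```

```text
the job is handed in; nothing more can be done
None
```

I did the job in the order asked and handed it in at about 28 s of the 70 s allowed; no verdict came back.

- **Latch:** I pressed the small latch on the case by feel. The lid let go about 6 mm down, and the highest force I read was about 4 N.
- **Bottle:** I lifted the clear weighing bottle and lowered it until I felt the case floor at about 6 N. I then eased off and let go; the picture afterwards showed it upright inside.
- **Lid:** I swung it down from behind. The push eased, then rose against the seal to 12 N at the highest reading.
- **Last checks:** With the arm clear, the lid stayed shut for over a second with the hook over its front edge. The networks put the petri dish, stopper and media bottle within about 4 mm of where they were at the start. The scene camera never saw the stopper, so that check rests on the top camera alone.

**What disagreed:**
- **Grip width:** The fingers closed to 40 mm, not the 36 mm of the bottle's body, so they seem to have held it by the flange. The first grip pushed up on the tool with about 7 N, so I let go and took it again 2 mm lower. It then held steady and upright.
- **Latch snap:** I never felt the 6 to 13 N of the hook spreading. My readings peaked near 5 N, probably because they fell between steps. That the latch caught rests on the lid staying shut in the pictures.

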